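Pepper from the blocked spice drawer

TASK

The salt-and-pepper stand lacks its pepper jar (black cap, brown label), which is inside the little spice drawer unit. First stand the green-lidded jar and the tall wooden mill, which block the drawer, on the chopping board; then pull the drawer open and put the pepper jar upright into the empty well of the stand. Shut the drawer fully and stand the jar and the mill back where each stood, setting everything down without dropping or tipping it and leaving the salt jar and the grey-capped shaker in their places.

Things in the scene. Friction and masses are not known exactly. Their poses are not given: they have to be found in the camera images.
- jar: glass food jar with a green screw lid, 61 x 66 x 107 mm, 0.4 kg, lid 60 mm across from 96 mm up; stands on the worktop in front of the drawer. Origin: centre of its underside, z up.
- tall_mill: tall wooden mill of waisted shape, 58 mm across at the foot, 48 mm where body meets head (115 mm up; grip it there), 170 mm high with its small metal knob, 0.18 kg; its head, 123 to 159 mm up, is 50 mm across and does not turn. Stands in front of the drawer beside the jar; their sides vary. Origin: centre of its underside, z up.
- pepper_jar: spice jar with black cap and brown label, 44 mm diameter, 105 mm high, cap from 85 mm up, 0.11 kg; stands in one of the two compartments of the drawer, seen from above through the wire top (the unit's other jar is the grey-capped shaker). Origin: centre of its underside, z up.
- shaker: small glass shaker with a domed grey cap, 44 mm diameter, 90 mm high; stands in the other compartment of the drawer and stays in it. Origin: centre of its underside, z up.
- salt_jar: spice jar with black cap and pale label, 41 mm diameter, 105 mm high; stands in the +y well of the stand and stays there. Origin: centre of its underside, z up.
- board: chopping board, medium-brown wood, 280 (its x) x 160 (its y) x 18 mm, fixed; the side area. Origin: centre of its underside.
- cruet_stand: dark wooden block, 100 (its x) x 195 (its y) x 24 mm, fixed, with two round wells 61 mm wide and 14 mm deep (floor 10 mm above the underside), centred at its y = +47.5 mm (holds the salt jar) and y = -47.5 mm (empty, for the pepper jar). Origin: centre of its underside.
- spice_drawer (a joint): how far the drawer is open, m: 0 shut, end stop 0.125; slides with about 1 N of friction, stays where left. Drawer front 250 wide, 133 high, 12 mm thick, before the case; drawer floor 18 mm above the worktop, other walls and the divider (between the compartments) up to 57 mm. Open by 100 mm or more, the jars in it are clear of the wire top.
- drawer_handle (a point): middle of the drawer's dark bar handle, moves with the drawer: level bar 10 mm thick, 100 mm long along the point's y, 110 mm above the worktop, 37 mm free between bar and drawer front. The point's axes are those of the unit (z up): the drawer opens along its -x. Compartment centres: 124 mm behind the handle, 55 mm to either side; the unit's back is 194 mm behind it when shut.
- spice_unit: the spice drawer unit: pale wooden case, fixed, 140 (its x) x 250 (its y) x 136 mm high, steel wires across its top; the drawer in its front opens along its -x. Compartment centres with the drawer shut: x = 0, y = +55 and -55 mm. Origin: centre of the case's underside; z up.

How it is judged:
On the way, in this order (a step that is already met when the one before it is completed fails the run):
1. the jar and the mill both stand upright on the board, released (x of jar in the frame of board between -0.125 and 0.125 m and y of jar in the frame of board between -0.065 and 0.065 m and z of jar in the frame of board between 0.012 and 0.024 m and angle between each of jar, tall_mill's own z axis and vertical below 0.1 rad and contact force between the fingers and jar below 0.1 N and x of tall_mill in the frame of board between -0.125 and 0.125 m and y of tall_mill in the frame of board between -0.065 and 0.065 m and z of tall_mill in the frame of board between 0.012 and 0.024 m and contact force between the fingers and tall_mill below 0.1 N), for 0.2 s.
2. the drawer is pulled open by more than 80 mm (value of joint spice_drawer above 0.08 m), for 0.1 s.
3. the pepper jar stands in the empty well of the stand, released (x of pepper_jar in the frame of cruet_stand between -0.012 and 0.012 m and y of pepper_jar in the frame of cruet_stand between -0.0595 and -0.0355 m and z of pepper_jar in the frame of cruet_stand between 0.006 and 0.014 m and angle between pepper_jar's own z axis and vertical below 0.1 rad and contact force between the fingers and pepper_jar below 0.1 N), for 0.2 s.
At the end, for the whole second after the job is handed in: Pepper jar upright on the floor of the empty well (12 mm); drawer shut (6 mm); jar and mill upright within 15 mm of where each stood; shaker upright within 30 mm and salt jar within 15 mm of their first places; all at rest and released (all of step 3 and value of joint spice_drawer below 0.006 m and distance of each of jar, tall_mill, salt_jar from where it was at the start of the episode below 0.015 m and angle between each of jar, tall_mill, shaker, salt_jar's own z axis and vertical below 0.1 rad and distance of shaker from where it was at the start of the episode below 0.03 m and linear speed of each of jar, tall_mill, pepper_jar, shaker, salt_jar below 0.02 m/s); the robot touches nothing.
It fails at once if one of the jars, the mill or the shaker tipped over (angle between any of jar, tall_mill, pepper_jar, shaker, salt_jar's own z axis and vertical above 0.5 rad).
It fails at once if the jar, the mill or the pepper jar dropped (falls free at more than 0.8 m/s) ((linear speed of jar above 0.8 m/s and contact force between the fingers and jar below 0.05 N) or (linear speed of tall_mill above 0.8 m/s and contact force between the fingers and tall_mill below 0.05 N) or (linear speed of pepper_jar above 0.8 m/s and contact force between the fingers and pepper_jar below 0.05 N)).
It also fails if it takes over 150 s, if anything falls off the work surface, if the arm or the gripper's body presses on something with over 40 N, if the wrist force passes 120 N, or if a joint passes its speed limit or range.

ROBOT

A 7-joint arm with a two-finger parallel gripper is mounted at the origin on a cart in front of the work surface, level with it; the furniture and walls round the work are solid. World frame = base frame: x ahead of the robot, y to its left, z up, the work surface at z = 0. Lengths are in m, angles in rad, forces in N, time in s.
With the tool pointing down it reaches from about 0.425 to 1.025 m from the base axis. Payload 9.4 kg.
Tool frame: the origin (TCP) lies midway between the tips of the shut fingers; the grasp point (between the pads) lies 19 mm behind it (ctrl.grip_depth is the distance from the TCP to the grasp point, in m); z points along the fingers, y is the direction in which the jaws open and shut (so a half turn about z gives the same grasp; the last joint's range is limited). The gripper opens to 93 mm and grips with 3 to 60 N. Pads are 15 mm wide; open, the fingers measure 128 mm over their backs; the gripper's body (75 mm by 188 mm) begins 65 mm behind the grasp point.
Start: joints at [-1.363, 0.599, -0.003, 1.599, 0.002, 0.943, -0.08], TCP at [0.204, 0.696, 0.219] pointing down, gripper open.
Joint ranges: [-2.57, 2.57], [-0.35, 1.97], [-1.29, 1.29], [0.11, 2.56], [-1.05, 4.19], [0.11, 1.86], [-2.63, 2.63]. Speed limits (rad/s): [2.22, 2.22, 3.01, 3.01, 3.14, 3.14, 3.14].

INTERFACE

Orientations are given as a unit quaternion [x, y, z, w].
In Python, from station import ctrl gives the robot as it stands. The module is installed in compiled form; this text tells all that it offers.
- The arm moves only by the tool move_arm, never from a script. Its argument "steps" is a list of rows, each a list of 7 numbers: the finger opening in m, from 0 to 0.093, then the shift along the tool's x, y, z in m, then the turn, a rotation vector about the tool's x, y, z in rad. In form: [[gripper, dx, dy, dz, rx, ry, rz], ...]. A call has 1 to 10 rows; each row is the pose to reach, as a shift and turn from the pose measured when the call began, along the tool's axes at that moment; what a row does not reach only later rows make up. A row lasts 1/10 s, in which the tool goes at most 50 mm and 8.59 degrees, less where a joint would pass 70% of its speed; a pose out of reach is approached as far as the arm can. A call with a gripper value outside its range is refused whole. The fingers move at their own pace and stop on an object; "grip_force" is the grip in N (left out, the last holds). Time passes only in rows, so rows that repeat a pose let the fingers close. It gives the time, the measured TCP pose, the force and the opening at its end, in the units of the state.
- ctrl.state(): the state, without advancing time (a new reading comes with each control period).
- ctrl.get_image(name): name is "side" or "top"; returns the picture (384x512x3 uint8, red, green, blue); there is no depth.
- ctrl.get_calibration(name): a dict with "fx", "fy", "cx", "cy" (pixels), "world_from_camera" (4x4, takes a point from camera to world coordinates). Camera axes: x right, y up, looking along -z (the intrinsics and any distortion apply to the point x, -y, -z); pixel columns grow to the right and rows downward; lengths in m; the calibration is good to about 2 mm. A picture is of the moment at which its call begins. get_calibration takes no time and is no camera call.
- ctrl.job_done(): hands the job in, once; it reports no verdict.
Trained networks look in the newest picture that a camera, given by its name, has taken for a name from the list of things; names that differ only in an ending like _2 or _b are one class to them, and where a whole thing is asked for, a point or a joint stands for the part that bears it (a point fixed in the world has none). Each returns a list of dicts, best first, with "conf" (0 to 1); they miss things now and then, are a little off and sometimes report something else, mostly with a low value. They report only what shows in the picture. A call takes as long as a camera call.
- ctrl.trace(camera, target): "mask" (384x512 bool, what is visible of it) and "extent" ([left, top, right, bottom] in pixels, round what is visible of it).
The state is a dict: "time": time; "joints": joint angles; "dq": joint speeds; "effort": joint torques, N m; "tcp_pos": TCP position; "tcp_rot": TCP orientation; "contact_force": force on the tool from outside, world axes, zero at the start; "wrist_torque": the same for the moment, N m; "gripper_width": opening from 0.0 (shut) to 1.0 (fully open).
Only numpy, scipy, OpenCV 4.12 (cv2) and the standard library are available. Lean on these libraries where they do the work, as an engineer would, in place of code of your own. Each camera call takes 0.05 s, during which the arm holds its last target. There are 200 camera calls.

## Working session

There is one attempt and no reset: what is moved stays moved. The work goes in short steps, Python scripts to look and compute and a tool call to move; the robot and the scene stay as the last step left them, time stands still between calls to the robot, and variables do not carry over. Pictures are saved under pics/ and viewed, about 12 in all and at most 16, crops included, and the job is handed in when it is done.

Besides the shell and the picture viewer there is one more tool, called after "Emit:" by a JSON object that holds its "name" and its "arguments". move_arm: Moves the arm, as the interface text tells. Its arguments: {"type":"object","properties":{"steps":{"type":"array","items":{"type":"array","items":{"type":"number"}}},"grip_force":{"type":"number"}},"required":["steps"]}

```bash
mkdir -p pics; cat > h.py <<'E'
import numpy as np, cv2
from station import ctrl
from scipy.spatial.transform import Rotation as R
def snap(c,f=None):
    im=ctrl.get_image(c)
    if f: cv2.imwrite('pics/'+f,im[:,:,::-1])
    return im
def ray(c,u,v):
    k=ctrl.get_calibration(c);T=np.array(k['world_from_camera'])
    d=T[:3,:3]@np.array([(u-k['cx'])/k['fx'],-(v-k['cy'])/k['fy'],-1]);return T[:3,3],d
def at(c,u,v,z):
    o,d=ray(c,u,v);return o+d*(z-o[2])/d[2]
def proj(c,p):
    k=ctrl.get_calibration(c);T=np.linalg.inv(np.array(k['world_from_camera']))
    q=T[:3,:3]@np.array(p)+T[:3,3];return k['cx']+k['fx']*q[0]/-q[2],k['cy']-k['fy']*q[1]/-q[2]
def tr(c,n):
    r=ctrl.trace(c,n);return r[0] if r else None
E
python3 - <<'E'
from h import *
np.set_printoptions(precision=3,suppress=True)
for c in('top','side'):
    k=ctrl.get_calibration(c);print(c,k['fx'],k['cx'],k['cy'],[x for x in k if x not in('fx','fy','cx','cy','world_from_camera')]);print(np.array(k['world_from_camera']))
    snap(c,c+'0.png')
    for n in['jar','tall_mill','pepper_jar','shaker','salt_jar','board','cruet_stand','drawer_handle','spice_unit']:
        r=tr(c,n)
        if r:
            m=r['mask'];ys,xs=np.nonzero(m);print(n,round(r['conf'],2),np.round(r['extent']),m.sum(),xs.mean().round(1),ys.mean().round(1), cv2.minAreaRect(np.c_[xs,ys].astype(np.float32)))
        else: print(n,None)
print(ctrl.state(),ctrl.grip_depth)
E
```

```text
top 387.21321843018467 250.06550085394983 191.19043643534062 []
[[ 0.002  0.996 -0.086  0.47 ]
 [-1.     0.    -0.019  0.014]
 [-0.019  0.086  0.996  1.142]
 [ 0.     0.     0.     1.   ]]
jar 0.65 [275. 197. 300. 223.] 436 287.1 211.1 ((287.0, 211.50001525878906), (21.92030906677246, 23.33452033996582), 45.0)
tall_mill 0.86 [216. 197. 245. 222.] 374 232.0 206.7 ((232.00003051757812, 206.50003051757812), (22.807889938354492, 18.782970428466797), 26.56505012512207)
pepper_jar 0.72 [277. 197. 299. 224.] 465 287.0 211.4 ((286.7500305175781, 211.75003051757812), (23.33452033996582, 24.041629791259766), 45.0)
shaker 0.51 [279. 144. 292. 156.] 149 282.6 149.9 ((282.5, 150.0), (14.0, 11.0), 90.0)
salt_jar 0.55 [364. 208. 387. 223.] 337 374.3 214.8 ((374.0, 214.5), (15.0, 24.0), 90.0)
board 0.62 [116. 172. 169. 270.] 5232 143.4 219.5 ((143.34225463867188, 219.36300659179688), (54.799827575683594, 96.31129455566406), 1.6846843957901)
cruet_stand 0.95 [344. 177. 424. 242.] 2240 384.0 206.6 ((382.9953308105469, 207.52224731445312), (37.43829345703125, 70.69174194335938), 56.82148742675781)
draw
[... 1401 characters left out ...]
688), (83.0923843383789, 47.069217681884766), 52.22431182861328)
spice_unit 0.56 [243. 143. 333. 234.] 5101 285.4 187.8 ((286.15997314453125, 184.87997436523438), (100.39999389648438, 70.39999389648438), 53.13010025024414)
{'time': 1.0, 'joints': array([-1.363,  0.599, -0.002,  1.599,  0.002,  0.943, -0.08 ]), 'dq': array([-0.002,  0.   , -0.001, -0.001,  0.   , -0.   , -0.   ]), 'effort': array([  0.002, -76.484,   1.497, -25.271,  -0.052,   0.01 ,   0.   ]), 'tcp_pos': array([0.204, 0.696, 0.219]), 'tcp_rot': array([ 0.142,  0.99 , -0.   ,  0.   ]), 'contact_force': array([ 0.096, -0.289, -0.667]), 'wrist_torque': array([ 0.015, -0.007,  0.022]), 'gripper_width': 1.0020566236115782} 0.0188
```

View pics/top0.png

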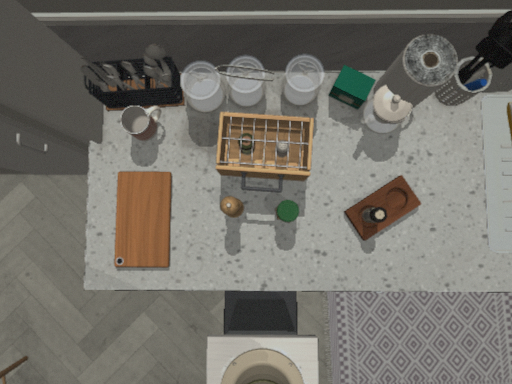

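View pics/side0.png

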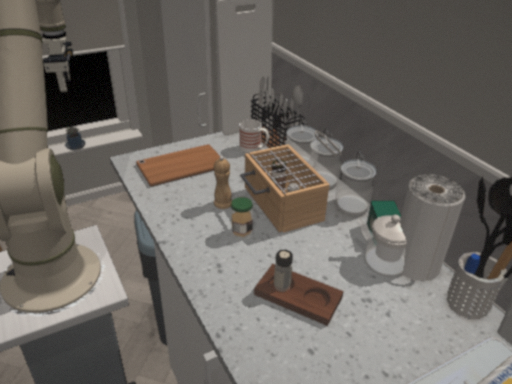

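```bash
cat > fit.py <<'E'
from h import *
from scipy.optimize import minimize
def ring(r,z,n=24):
    a=np.arange(n)*2*np.pi/n;return np.c_[r*np.cos(a),r*np.sin(a),0*a+z]
def box(a,b,z0,z1,x0=0): return np.array([[x0+i*a/2,j*b/2,z] for i in(-1,1) for j in(-1,1) for z in(z0,z1)])
PR={'jar':[ring(.033,0),ring(.033,.085),ring(.03,.107)],
'tall_mill':[[(.029,0),(.029,.015),(.022,.06)],],
'salt_jar':[ring(.0205,.0),ring(.0205,.105)],'pepper_jar':[ring(.022,0),ring(.022,.105)],'shaker':[ring(.022,.0),ring(.022,.07),ring(.012,.09)],
'board':[box(.28,.16,0,.018)],'cruet_stand':[box(.1,.195,0,.024)],'spice_unit':[box(.14,.25,0,.136)]}
def parts(n):
    if n=='tall_mill':
        pr=[(.029,0),(.029,.02),(.022,.07),(.024,.115),(.025,.125),(.025,.15),(.018,.159),(.007,.16),(.007,.17)]
        return [np.r_[ring(*pr[i]),ring(*pr[i+1])] for i in range(len(pr)-1)]
    return [np.vstack(PR[n])]
def sil(c,n,p,z0=0,S=4):
    m=np.zeros((384*S,512*S),np.uint8);Rz=R.from_euler('z',p[2]).as_matrix() if len(p)>2 else np.eye(3)
    for P in parts(n):
        uv=np.array([proj(c,q@Rz.T+[p[0],p[1],z0]) for q in P])
        cv2.fillConvexPoly(m,cv2.convexHull(((uv+.5)*S*16).astype(np.int32)),1,shift=4)
    return cv2.resize(m.astype(np.float32),(512,384),interpolation=cv2.INTER_AREA)
def fit(n,masks,p0,z0=0):
    def f(p):
        e=0
        for c,m in masks.items():
            s=sil(c,n,p,z0);e+=1-np.minimum(s,m).sum()/np.maximum(s,m).sum()
        return e
    s=[[0]*len(p0)]+[[(.02 if j<2 else .15)*(i==j) for j in range(len(p0))] for i in range(len(p0))]
    r=minimize(f,p0,method='Nelder-Mead',options=dict(initial_simplex=np.array(p0)+s,xatol=2e-4,fatol=1e-4,maxiter=90))
    return r.x,r.fun/len(masks)
E
cat > est.py <<'E'
from fit import *
np.set_printoptions(precision=4,suppress=True)
it=[('top','jar'),('side','jar'),('top','tall_mill'),('side','tall_mill'),('side','salt_jar'),('top','board'),('side','board'),('top','cruet_stand'),('top','spice_unit'),('side','spice_unit')]
M={}
for c,n in it:
    r=tr(c,n)
    if r: M[c,n]=r['mask'].astype(np.float32)
def go(n,cs,p0,z0=0):
    r=fit(n,{c:M[c,n] for c in cs},p0,z0);print(n,cs,*r);return r[0]
G={}
for n,u,v,z in[('jar',287,211,.1),('tall_mill',232,206,.12)]:
    p0=at('top',u,v,z)[:2];G[n]=go(n,['top','side'],p0);go(n,['top'],p0);go(n,['side'],p0)
go('salt_jar',['side'],at('top',375,214,.11)[:2],.01)
go('board',['top'],[*at('top',143,219,.018)[:2],0]);
G['b']=go('board',['top','side'],[*at('top',143,219,.018)[:2],0])
s=go('cruet_stand',['top'],[*at('top',383,207,.024)[:2],0.6])
uu=go('spice_unit',['top'],[*at('top',265,145,.136)[:2],0])
go('spice_unit',['side'],uu)
print('wells px',proj('top',[s[0],s[1],.024]))
im=np.hstack([])if 0 else None
for c,(x0,x1,y0,y1) in {'top':(200,430,110,250),'side':(200,350,140,330)}.items():
    I=cv2.cvtColor(snap(c),cv2.COLOR_RGB2BGR)[y0:y1,x0:x1]
    cv2.imwrite(f'pics/{c}1.png',cv2.resize(I,None,fx=3.4 if c=='top' else 3.1,fy=3.4 if c=='top' else 3.1,interpolation=cv2.INTER_CUBIC))
E
python3 est.py
```

```text
Traceback (most recent call last):
  File "est.py", line 12, in <module>
    p0=at('top',u,v,z)[:2];G[n]=go(n,['top','side'],p0);go(n,['top'],p0);go(n,['side'],p0)
                                ~~^^^^^^^^^^^^^^^^^^^^^
  File "est.py", line 9, in go
    r=fit(n,{c:M[c,n] for c in cs},p0,z0);print(n,cs,*r);return r[0]
  File "fit.py", line 28, in fit
    r=minimize(f,p0,method='Nelder-Mead',options=dict(initial_simplex=np.array(p0)+s,xatol=2e-4,fatol=1e-4,maxiter=90))
  File "fit.py", line 25, in f
    s=sil(c,n,p,z0);e+=1-np.minimum(s,m).sum()/np.maximum(s,m).sum()
  File "fit.py", line 18, in sil
    uv=np.array([proj(c,q@Rz.T+[p[0],p[1],z0]) for q in P])
                 ~~~~^^^^^^^^^^^^^^^^^^^^^^^^^
  File "h.py", line 14, in proj
    k=ctrl.get_calibration(c);T=np.linalg.inv(np.array(k['world_from_camera']))
ValueError: time passes only in moves, steps and waits
```

Cache the calibration.

```bash
sed -i 's/ctrl.get_calibration(c)/cal(c)/' h.py; sed -i '3a import functools\n@functools.cache\ndef cal(c): return ctrl.get_calibration(c)' h.py; python3 est.py
```

```text
jar ['top', 'side'] [ 0.5089 -0.0673] 0.12487739324569702
jar ['top'] [ 0.5081 -0.0672] 0.11788517236709595
jar ['side'] [ 0.51   -0.0634] 0.11993134021759033
tall_mill ['top', 'side'] [0.5193 0.0844] 0.08730742335319519
tall_mill ['top'] [0.5197 0.0844] 0.07190054655075073
tall_mill ['side'] [0.521 0.088] 0.09634846448898315
salt_jar ['side'] [ 0.5    -0.3043] 0.061649858951568604
board ['top'] [0.4871 0.3488 0.0038] 0.03809809684753418
board ['top', 'side'] [ 0.4863  0.3504 -0.0091] 0.07681375741958618
cruet_stand ['top'] [ 0.5208 -0.3476  0.5761] 0.15215229988098145
spice_unit ['top'] [ 0.6894 -0.0058 -0.0851] 0.1757698655128479
spice_unit ['side'] [ 0.6873 -0.0009 -0.0143] 0.10867375135421753
wells px (np.float64(383.52837706379637), np.float64(207.24038334372136))
```

View pics/top1.png

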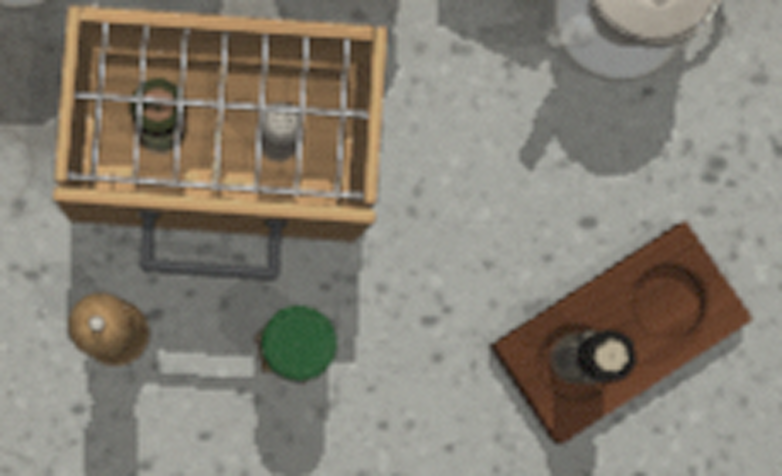

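View pics/side1.png

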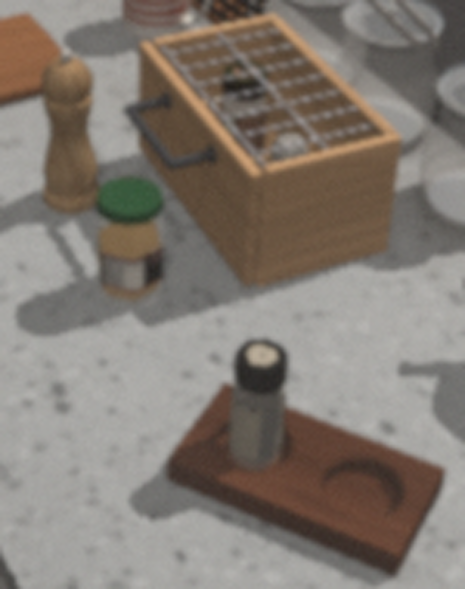

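```bash
python3 - <<'E'
from h import *
np.set_printoptions(precision=4,suppress=True)
f=lambda u,v,z:at('top',200+u/3.4-.35,110+v/3.4-.35,z)[:2]
g=lambda u,v,z:at('side',200+u/3.1-.35,140+v/3.1-.35,z)[:2]
C={k:f(*p) for k,p in dict(fl=(57,197,.136),fr=(375,212,.136),bl=(72,7,.136),br=(385,28,.136),h1=(147,268,.115),h2=(275,275,.115),lid=(299,342,.107),knob=(97,324,.17),s1=(686,222,.024),s2=(750,318,.024),s3=(560,442,.024),s4=(490,347,.024),well=(667,300,.024),saltcap=(613,356,.115),pep=(158,100,.123),shk=(281,125,.108)).items()}
D={k:g(*p) for k,p in dict(fl=(142,44,.136),fr=(258,168,.136),br=(397,137,.136),bl=(278,14,.136),h1=(130,108,.115),h2=(188,165,.115),lid=(130,193,.107),knob=(68,62,.17),saltcap=(262,355,.115),well=(363,482,.024),s1=(442,472,.024),s2=(394,560,.024),s3=(170,462,.024),s4=(226,388,.024)).items()}
for k in C: print(k,C[k],D.get(k))
for X in(C,D):
    print('unit',(X['fl']+X['fr']+X['bl']+X['br'])/4,[np.arctan2(*d)*57.3 for d in[(X['fl']-X['fr'])*[-1,1]*1 for _ in[0]] for d in[(-(X['fl']-X['fr'])[0],(X['fl']-X['fr'])[1]),(-(X['bl']-X['br'])[0],(X['bl']-X['br'])[1]),(-(X['h1']-X['h2'])[0],(X['h1']-X['h2'])[1])]],np.linalg.norm(X['fl']-X['fr']),np.linalg.norm(X['h1']-X['h2']))
    c=(X['s1']+X['s2']+X['s3']+X['s4'])/4;d=(X['s4']+X['s3']-X['s1']-X['s2']);d/=np.linalg.norm(d);print('stand',c,d,'empty',c-.0475*d,'salt',c+.0475*d)
E
```

```text
fl [0.6193 0.1217] [0.618  0.1175]
fr [ 0.6075 -0.123 ] [ 0.6098 -0.1184]
bl [0.7692 0.1114] [0.7725 0.1092]
br [ 0.7517 -0.1324] [ 0.7486 -0.1335]
h1 [0.5663 0.0528] [0.5685 0.0472]
h2 [ 0.5608 -0.0474] [ 0.572  -0.0608]
lid [ 0.5087 -0.0664] [ 0.5106 -0.0656]
knob [0.5195 0.0875] [0.5138 0.0676]
s1 [ 0.6141 -0.4014] [ 0.6119 -0.4041]
s2 [ 0.5325 -0.4524] [ 0.5274 -0.4577]
s3 [ 0.4283 -0.2907] [ 0.4275 -0.2969]
s4 [ 0.5078 -0.2338] [ 0.5086 -0.2453]
well [ 0.5477 -0.3834] [ 0.5507 -0.3841]
saltcap [ 0.4979 -0.3083] [ 0.4998 -0.3072]
pep [0.6981 0.0443] None
shk [ 0.6811 -0.0531] None
unit [ 0.6869 -0.0056] [np.float64(-2.7677059783097873), np.float64(-4.1255269075772025), np.float64(-3.130383778009478)] 0.24504326984168515 0.10029780806795004
stand [ 0.5207 -0.3446] [-0.5385  0.8426] empty [ 0.5463 -0.3846] salt [ 0.4951 -0.3046]
unit [ 0.6872 -0.0063] [np.float64(-1.986182371949512), np.float64(-5.622098665610273), np.float64(1.8630534473409601)] 0.2359973584974274 0.10802253646674155
stand [ 0.5189 -0.351 ] [-0.5365  0.8439] empty [ 0.5444 -0.3911] salt [ 0.4934 -0.3109]
```

```bash
cat > go.py <<'E'
import sys; from h import *
# usage: go.py x y z psi_deg [x y z psi ...]: prints tool-frame rows from the present pose
s=ctrl.state();R0=R.from_quat(s['tcp_rot']);a=list(map(float,sys.argv[1:]))
print('tcp',s['tcp_pos'].round(4),'x',R0.as_matrix()[:,0].round(3),'z',R0.as_matrix()[:,2].round(3),'w',round(s['gripper_width']*93,1),'F',s['contact_force'].round(1),'t',s['time'],'q',s['joints'].round(2))
for i in range(0,len(a),4):
    Rt=R.from_euler('z',a[i+3],degrees=True)*R.from_matrix(np.diag([-1.,1,-1]))
    print((R0.inv().apply(np.array(a[i:i+3])-s['tcp_pos'])).round(4),(R0.inv()*Rt).as_rotvec().round(4))
E
python3 go.py .42 .35 .27 -10 .509 -.066 .20 -3.3 .509 -.066 .051 -3.3
```

```text
tcp [0.2037 0.6958 0.2186] x [-0.96   0.281 -0.   ] z [ 0.  0. -1.] w 93.1 F [-0.3 -0.5  0.1] t 2.1 q [-1.36  0.6  -0.    1.6   0.    0.94 -0.08]
[-0.3047 -0.2711 -0.0514] [ 0.      0.     -0.1102]
[-0.507  -0.6454  0.0186] [ 0.000e+00  1.000e-04 -2.272e-01]
[-0.507  -0.6454  0.1676] [ 0.000e+00  1.000e-04 -2.272e-01]
```

Emit:
{"name": "move_arm", "arguments": {"steps": [[0.093,-0.305,-0.271,-0.051,0,0,-0.11],[0.093,-0.305,-0.271,-0.051,0,0,-0.11],[0.093,-0.305,-0.271,-0.051,0,0,-0.11],[0.093,-0.305,-0.271,-0.051,0,0,-0.11],[0.093,-0.305,-0.271,-0.051,0,0,-0.11],[0.093,-0.305,-0.271,-0.051,0,0,-0.11],[0.093,-0.305,-0.271,-0.051,0,0,-0.11],[0.093,-0.305,-0.271,-0.051,0,0,-0.11],[0.093,-0.305,-0.271,-0.051,0,0,-0.11],[0.093,-0.305,-0.271,-0.051,0,0,-0.11]]}}

```text
time: 3.1
tcp_pos: [0.4218, 0.3482, 0.2702]
tcp_rot: [0.089, 0.996, 0.0, 0.001]
contact_force: [-0.3, 0.5, -0.1]
gripper_width: 1.004
```

```bash
python3 go.py  .509 -.066 .20 -3.3 .509 -.066 .13 -3.3
```

```text
tcp [0.4218 0.3482 0.2702] x [-0.984  0.178 -0.001] z [ 0.001  0.    -1.   ] w 93.4 F [-0.3  0.5 -0.1] t 3.1 q [-0.79  0.33 -0.01  1.95  0.    0.86  0.59]
[-0.1595 -0.3921  0.0702] [ 0.0005  0.0011 -0.1215]
[-0.1595 -0.3921  0.1402] [ 0.0005  0.0011 -0.1215]
```

Emit:
{"name": "move_arm", "arguments": {"steps": [[0.093,-0.16,-0.392,0.03,0,0,-0.12],[0.093,-0.16,-0.392,0.03,0,0,-0.12],[0.093,-0.16,-0.392,0.03,0,0,-0.12],[0.093,-0.16,-0.392,0.03,0,0,-0.12],[0.093,-0.16,-0.392,0.03,0,0,-0.12],[0.093,-0.16,-0.392,0.03,0,0,-0.12],[0.093,-0.16,-0.392,0.03,0,0,-0.12],[0.093,-0.16,-0.392,0.03,0,0,-0.12],[0.093,-0.16,-0.392,0.03,0,0,-0.12],[0.093,-0.16,-0.392,0.07,0,0,-0.12]]}}

```text
time: 4.1
tcp_pos: [0.5134, -0.0685, 0.2027]
tcp_rot: [0.031, 1.0, -0.0, 0.005]
contact_force: [0.9, 0.9, -1.0]
gripper_width: 1.002
```

```bash
python3 go.py  .509 -.066 .051 -3.3; python3 -c "
from h import *
I=snap('side')[100:260,170:330];J=snap('top')[130:250,180:340]
cv2.imwrite('pics/c1.png',np.hstack([cv2.resize(I,(400,400)),cv2.resize(J,(400,300))[:,:]if 0 else cv2.copyMakeBorder(cv2.resize(J,(400,300)),0,100,0,0,0)])[:,:,::-1])"
```

```text
tcp [ 0.5134 -0.0685  0.2027] x [-0.998  0.062 -0.01 ] z [ 0.01  -0.001 -1.   ] w 93.1 F [ 0.9  0.9 -1. ] t 4.1 q [-0.04  0.37  0.09  2.1  -0.05  0.67  1.59]
[0.006  0.0022 0.1517] [-0.0001  0.0096 -0.0049]
```

View pics/c1.png

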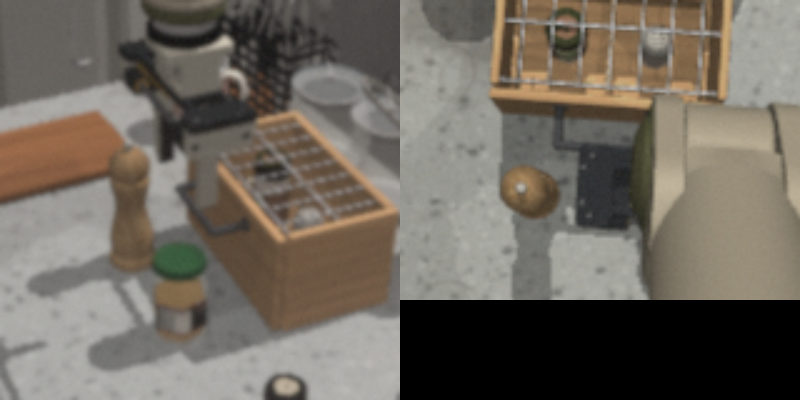

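Emit:
{"name": "move_arm", "arguments": {"steps": [[0.093,0.006,0.002,0.01,0,0.0096,-0.005],[0.093,0.006,0.002,0.04,0,0.0096,-0.005],[0.093,0.006,0.002,0.07,0,0.0096,-0.005],[0.093,0.006,0.002,0.09,0,0.0096,-0.005],[0.093,0.006,0.002,0.11,0,0.0096,-0.005],[0.093,0.006,0.002,0.13,0,0.0096,-0.005],[0.093,0.006,0.002,0.145,0,0.0096,-0.005],[0.093,0.006,0.002,0.152,0,0.0096,-0.005],[0.093,0.006,0.002,0.152,0,0.0096,-0.005]]}}

```text
time: 5.1
tcp_pos: [0.5012, -0.0607, 0.0447]
tcp_rot: [0.026, 1.0, 0.001, -0.008]
contact_force: [-0.0, 0.5, 0.1]
gripper_width: 0.996
```

Emit:
{"name": "move_arm", "arguments": {"grip_force": 20, "steps": [[0.07,0,0,0,0,0,0],[0.06,0,0,0,0,0,0],[0.05,0,0,0,0,0,0],[0.05,0,0,0,0,0,0],[0.05,0,0,0,0,0,0]]}}

```text
time: 5.6
tcp_pos: [0.5012, -0.0615, 0.0451]
tcp_rot: [0.026, 1.0, 0.001, -0.008]
contact_force: [-1.8, -3.7, 7.8]
gripper_width: 0.644
```

```bash
python3 go.py .509 -.066 .051 -3.3 .555 .35 .26 -3.3;  python3 -c "
from h import *
I=snap('side')[130:250,190:310]
cv2.imwrite('pics/c2.png',cv2.resize(I,(480,480))[:,:,::-1])"
```

```text
tcp [ 0.5012 -0.0615  0.0451] x [-0.999  0.052  0.015] z [-0.015  0.002 -1.   ] w 59.9 F [-1.8 -3.7  7.8] t 5.6 q [-0.02  0.63  0.04  2.22 -0.08  0.31  1.61]
[-0.0079 -0.0041 -0.006 ] [ 0.0007 -0.0152  0.0055]
[-0.0291  0.4139 -0.215 ] [ 0.0007 -0.0152  0.0055]
```

View pics/c2.png

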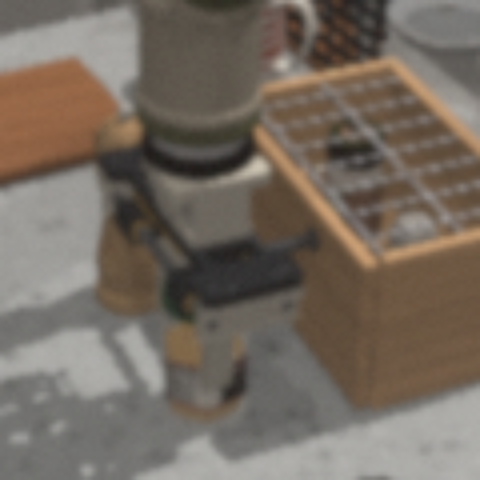

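Emit:
{"name": "move_arm", "arguments": {"steps": [[0.05,0,0,-0.01,0,0,0],[0.05,0,0,-0.03,0,0,0],[0.05,0,0,-0.06,0,0,0],[0.05,0,0,-0.095,0,0,0],[0.05,0,0,-0.13,0,0,0],[0.05,0,0,-0.165,0,0,0],[0.05,0,0,-0.195,0,0,0],[0.05,0,0,-0.215,0,0,0],[0.05,0,0,-0.215,0,0,0],[0.05,0,0,-0.215,0,0,0]]}}

```text
time: 6.65
tcp_pos: [0.5038, -0.0615, 0.2598]
tcp_rot: [0.026, 1.0, 0.001, -0.008]
contact_force: [0.4, -0.1, -5.0]
gripper_width: 0.637
```

```bash
python3 go.py .555 .35 .26 -3.3
```

```text
tcp [ 0.5038 -0.0615  0.2598] x [-0.999  0.051  0.016] z [-0.015  0.002 -1.   ] w 59.2 F [ 0.4 -0.1 -5. ] t 6.65 q [-0.07  0.29  0.1   2.04 -0.04  0.83  1.58]
[-3.000e-02  4.135e-01 -2.000e-04] [ 0.001  -0.0155  0.0062]
```

Emit:
{"name": "move_arm", "arguments": {"steps": [[0.05,-0.002,0.02,0,0,0,0],[0.05,-0.005,0.06,0,0,0,0],[0.05,-0.01,0.11,0,0,0,0],[0.05,-0.015,0.17,0,0,0,0],[0.05,-0.02,0.23,0,0,0,0],[0.05,-0.024,0.29,0,0,0,0],[0.05,-0.027,0.345,0,0,0,0],[0.05,-0.03,0.39,0,0,0,0],[0.05,-0.03,0.414,0,0,0,0],[0.05,-0.03,0.414,0,0,0,0]]}}

```text
time: 7.65
tcp_pos: [0.5523, 0.3587, 0.2565]
tcp_rot: [0.021, 1.0, 0.002, -0.01]
contact_force: [-1.5, -0.4, -5.1]
gripper_width: 0.641
```

Emit:
{"name": "move_arm", "arguments": {"steps": [[0.05,0,0,0.02,0,0,0],[0.05,0,0,0.06,0,0,0],[0.05,0,0,0.1,0,0,0],[0.05,0,0,0.13,0,0,0],[0.05,0,0,0.15,0,0,0],[0.05,0,0,0.165,0,0,0],[0.05,0,0,0.175,0,0,0],[0.05,0,0,0.175,0,0,0],[0.05,0,0,0.175,0,0,0]]}}

```text
time: 8.55
tcp_pos: [0.5491, 0.3596, 0.0819]
tcp_rot: [0.021, 1.0, 0.002, -0.01]
contact_force: [0.1, 0.2, -4.4]
gripper_width: 0.644
```

```bash
python3 go.py .555 .35 .063 -3.3
```

```text
tcp [0.5491 0.3596 0.0819] x [-0.999  0.043  0.019] z [-0.019  0.004 -1.   ] w 59.9 F [ 0.1  0.2 -4.4] t 8.55 q [-0.66  0.68 -0.    1.86 -0.03  0.61  0.89]
[-0.0066 -0.0094  0.0188] [ 0.0035 -0.0193  0.0147]
```

Emit:
{"name": "move_arm", "arguments": {"steps": [[0.05,0,0,0.005,0,0,0],[0.05,0,0,0.01,0,0,0],[0.05,0,0,0.014,0,0,0],[0.05,0,0,0.017,0,0,0],[0.05,0,0,0.017,0,0,0],[0.05,0,0,0.017,0,0,0]]}}

```text
time: 9.15
tcp_pos: [0.5488, 0.3596, 0.0649]
tcp_rot: [0.021, 1.0, 0.002, -0.01]
contact_force: [-0.0, 0.3, -5.1]
gripper_width: 0.639
```

Emit:
{"name": "move_arm", "arguments": {"steps": [[0.05,0,0,0.001,0,0,0],[0.05,0,0,0.002,0,0,0],[0.05,0,0,0.003,0,0,0],[0.05,0,0,0.003,0,0,0]]}}

```text
time: 9.55
tcp_pos: [0.5492, 0.36, 0.064]
tcp_rot: [0.021, 1.0, 0.003, -0.009]
contact_force: [-2.7, -1.7, 12.8]
gripper_width: 0.647
```

Contact made. Release and rise.

Emit:
{"name": "move_arm", "arguments": {"steps": [[0.065,0,0,-0.001,0,0,0],[0.075,0,0,-0.001,0,0,0],[0.085,0,0,-0.001,0,0,0],[0.085,0,0,-0.001,0,0,0],[0.085,0,0,-0.02,0,0,0],[0.085,0,0,-0.05,0,0,0],[0.085,0,0,-0.09,0,0,0],[0.085,0,0,-0.13,0,0,0],[0.085,0,0,-0.17,0,0,0],[0.085,0,0,-0.17,0,0,0]]}}

```text
time: 10.55
tcp_pos: [0.5547, 0.3604, 0.2396]
tcp_rot: [0.022, 1.0, 0.005, -0.006]
contact_force: [0.3, 0.8, 0.1]
gripper_width: 0.916
```

```bash
python3 go.py .5195 .086 .24 -3.3; python3 -c "
from h import *
cv2.imwrite('pics/c3.png',cv2.resize(snap('side')[100:260,120:280],(480,480))[:,:,::-1])
from fit import *
r=tr('side','jar');print(r and (r['conf'],fit('jar',{'side':r['mask'].astype(np.float32)},[.549,.36],.018)))"
```

```text
tcp [0.5547 0.3604 0.2396] x [-0.999  0.043  0.011] z [-0.011  0.011 -1.   ] w 85.2 F [0.3 0.8 0.1] t 10.55 q [-0.66  0.5   0.01  1.73 -0.03  0.91  0.89]
[ 0.0232 -0.2757 -0.0029] [ 0.01   -0.0114  0.0141]
(0.89, (array([0.55807126, 0.36721626]), np.float64(0.14157480001449585)))
```

View pics/c3.png

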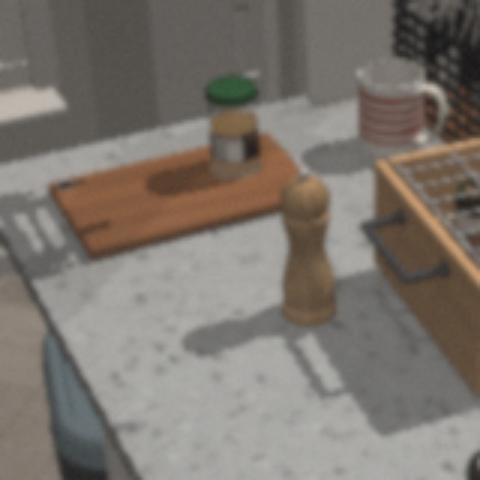

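Emit:
{"name": "move_arm", "arguments": {"steps": [[0.085,0.005,-0.05,-0.003,0.01,-0.011,0.014],[0.085,0.01,-0.1,-0.003,0.01,-0.011,0.014],[0.085,0.015,-0.15,-0.003,0.01,-0.011,0.014],[0.085,0.02,-0.2,-0.003,0.01,-0.011,0.014],[0.085,0.023,-0.25,-0.003,0.01,-0.011,0.014],[0.085,0.023,-0.276,-0.003,0.01,-0.011,0.014],[0.085,0.023,-0.276,-0.003,0.01,-0.011,0.014],[0.085,0.023,-0.276,-0.003,0.01,-0.011,0.014],[0.085,0.023,-0.276,-0.003,0.01,-0.011,0.014]]}}

```text
time: 11.55
tcp_pos: [0.5175, 0.0856, 0.2357]
tcp_rot: [0.028, 1.0, -0.002, -0.004]
contact_force: [-0.4, 0.2, 0.1]
gripper_width: 0.913
```

```bash
python3 go.py .5195 .086 .096 -3.3
```

```text
tcp [0.5175 0.0856 0.2357] x [-0.998  0.055  0.007] z [-0.007 -0.004 -1.   ] w 84.9 F [-0.4  0.2  0.1] t 11.55 q [-0.31  0.34  0.04  2.03 -0.02  0.77  1.26]
[-0.003   0.0011  0.1397] [-0.0044 -0.0071  0.0021]
```

Emit:
{"name": "move_arm", "arguments": {"grip_force": 15, "steps": [[0.085,-0.003,0.001,0.03,-0.004,-0.007,0],[0.085,-0.003,0.001,0.06,-0.004,-0.007,0],[0.085,-0.003,0.001,0.09,-0.004,-0.007,0],[0.085,-0.003,0.001,0.115,-0.004,-0.007,0],[0.085,-0.003,0.001,0.13,-0.004,-0.007,0],[0.085,-0.003,0.001,0.139,-0.004,-0.007,0],[0.085,-0.003,0.001,0.139,-0.004,-0.007,0],[0.085,-0.003,0.001,0.139,-0.004,-0.007,0]]}}

```text
time: 12.35
tcp_pos: [0.5197, 0.0866, 0.0969]
tcp_rot: [0.027, 1.0, -0.0, 0.0]
contact_force: [-1.2, -0.2, 0.8]
gripper_width: 0.914
```

Emit:
{"name": "move_arm", "arguments": {"steps": [[0.065,0,0,0,0,0,0],[0.055,0,0,0,0,0,0],[0.045,0,0,0,0,0,0],[0.035,0,0,0,0,0,0],[0.035,0,0,0,0,0,0]]}}

```text
time: 12.85
tcp_pos: [0.5198, 0.0865, 0.0971]
tcp_rot: [0.027, 1.0, -0.0, 0.0]
contact_force: [0.5, -0.7, 2.5]
gripper_width: 0.536
```

Emit:
{"name": "move_arm", "arguments": {"steps": [[0.035,0,0,-0.01,0,0,0],[0.035,0,0,-0.03,0,0,0],[0.035,0,0,-0.06,0,0,0],[0.035,0,0,-0.09,0,0,0],[0.035,0,0,-0.1,0,0,0],[0.035,0,0,-0.1,0,0,0],[0.035,0,0,-0.1,0,0,0]]}}

```text
time: 13.55
tcp_pos: [0.5193, 0.0865, 0.1965]
tcp_rot: [0.027, 1.0, -0.0, -0.0]
contact_force: [-0.0, -0.7, -2.0]
gripper_width: 0.526
```

```bash
python3 go.py .42 .35 .19 -3.3; python3 -c "
from h import *
cv2.imwrite('pics/c4.png',cv2.resize(snap('side')[80:240,120:280],(480,480))[:,:,::-1])"
```

```text
tcp [0.5193 0.0865 0.1965] x [-0.999  0.055  0.   ] z [-0. -0. -1.] w 48.9 F [-0.  -0.7 -2. ] t 13.55 q [-0.3   0.39  0.04  2.08 -0.02  0.67  1.27]
[0.1135 0.2577 0.0065] [-0.0003 -0.0003  0.003 ]
```

View pics/c4.png

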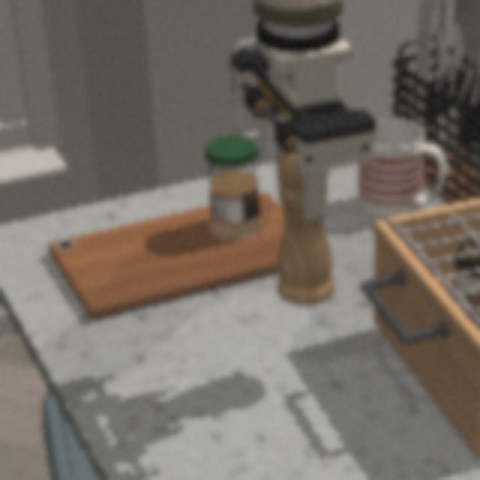

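Emit:
{"name": "move_arm", "arguments": {"steps": [[0.035,0.01,0.025,0,0,0,0],[0.035,0.03,0.065,0,0,0,0],[0.035,0.05,0.11,0,0,0,0],[0.035,0.07,0.155,0,0,0,0],[0.035,0.09,0.2,0,0,0,0],[0.035,0.105,0.235,0,0,0,0],[0.035,0.113,0.257,0,0,0,0],[0.035,0.113,0.257,0,0,0,0],[0.035,0.113,0.257,0,0,0,0]]}}

```text
time: 14.5
tcp_pos: [0.4195, 0.3489, 0.1946]
tcp_rot: [0.027, 1.0, -0.001, -0.002]
contact_force: [0.2, -0.8, -2.3]
gripper_width: 0.525
```

Emit:
{"name": "move_arm", "arguments": {"steps": [[0.035,0,0,0.02,0,0,0],[0.035,0,0,0.04,0,0,0],[0.035,0,0,0.06,0,0,0],[0.035,0,0,0.072,0,0,0],[0.035,0,0,0.076,0,0,0],[0.035,0,0,0.076,0,0,0],[0.035,0,0,0.076,0,0,0]]}}

```text
time: 15.2
tcp_pos: [0.4197, 0.3486, 0.1191]
tcp_rot: [0.027, 1.0, -0.001, -0.001]
contact_force: [0.7, 0.1, -1.8]
gripper_width: 0.526
```

```bash
python3 go.py .42 .35 .115 -3.3
```

```text
tcp [0.4197 0.3486 0.1191] x [-0.999  0.054  0.002] z [-0.003 -0.002 -1.   ] w 48.9 F [ 0.7  0.1 -1.8] t 15.2 q [-0.81  0.53  0.02  2.1  -0.02  0.52  0.74]
[-0.0002  0.0014  0.0041] [-0.0024 -0.0024  0.0039]
```

Emit:
{"name": "move_arm", "arguments": {"steps": [[0.035,0,0,0.002,0,0,0],[0.035,0,0,0.004,0,0,0],[0.035,0,0,0.005,0,0,0],[0.035,0,0,0.005,0,0,0]]}}

```text
time: 15.6
tcp_pos: [0.4205, 0.3493, 0.1156]
tcp_rot: [0.027, 1.0, -0.0, -0.0]
contact_force: [-0.5, -0.8, 12.0]
gripper_width: 0.526
```

Emit:
{"name": "move_arm", "arguments": {"steps": [[0.055,0,0,-0.001,0,0,0],[0.07,0,0,-0.001,0,0,0],[0.085,0,0,-0.001,0,0,0],[0.085,0,0,-0.001,0,0,0],[0.085,0,0,-0.02,0,0,0],[0.085,0,0,-0.05,0,0,0],[0.085,0,0,-0.085,0,0,0],[0.085,0,0,-0.12,0,0,0],[0.085,0,0,-0.12,0,0,0],[0.085,0,0,-0.12,0,0,0]]}}

```text
time: 16.6
tcp_pos: [0.4207, 0.3495, 0.236]
tcp_rot: [0.027, 1.0, 0.0, 0.0]
contact_force: [0.0, -1.2, -0.1]
gripper_width: 0.914
```

```bash
python3 go.py .5635 .003 .23 86.7 .5635 .003 .23 -93.3; python3 -c "
from h import *
cv2.imwrite('pics/c5.png',np.hstack([cv2.resize(snap('side')[80:240,120:280],(400,400)),cv2.resize(snap('top')[120:280,100:260],(400,400))])[:,:,::-1])"
```

```text
tcp [0.4207 0.3495 0.236 ] x [-0.999  0.054 -0.   ] z [ 0.     0.001 -1.   ] w 85.0 F [ 0.  -1.2 -0.1] t 16.6 q [-0.82  0.36  0.03  1.99 -0.01  0.78  0.74]
[-0.1612 -0.3383  0.0059] [ 2.0000e-04  8.0000e-04 -1.5669e+00]
[-0.1612 -0.3383  0.0059] [ 8.0000e-04 -2.0000e-04  1.5747e+00]
```

View pics/c5.png

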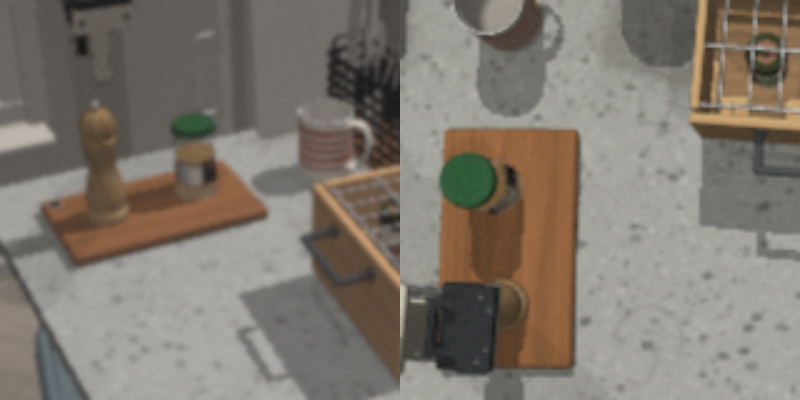

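Emit:
{"name": "move_arm", "arguments": {"steps": [[0.06,-0.016,-0.034,0,0,0,0.14],[0.03,-0.032,-0.068,0,0,0,0.28],[0.027,-0.048,-0.1,0,0,0,0.42],[0.027,-0.064,-0.135,0,0,0,0.56],[0.027,-0.08,-0.17,0,0,0,0.7],[0.027,-0.096,-0.2,0,0,0,0.84],[0.027,-0.112,-0.235,0,0,0,0.98],[0.027,-0.128,-0.27,0,0,0,1.12],[0.027,-0.144,-0.3,0,0,0,1.26],[0.027,-0.161,-0.338,0,0,0,1.4]]}}

```text
time: 17.7
tcp_pos: [0.5625, 0.0022, 0.2334]
tcp_rot: [0.666, 0.746, -0.002, -0.001]
contact_force: [0.7, 0.6, -0.3]
gripper_width: 0.29
```

Emit:
{"name": "move_arm", "arguments": {"steps": [[0.027,0,0,0,0,0,0.1],[0.027,0,0,0,0,0,0.1],[0.027,0,0,0,0,0,0.1]]}}

```text
time: 18.0
tcp_pos: [0.5618, 0.0029, 0.2323]
tcp_rot: [0.701, 0.713, -0.003, -0.001]
contact_force: [-0.9, 1.2, 0.0]
gripper_width: 0.288
```

```bash
python3 go.py .5635 .003 .13 -93.3 .5635 .003 .091 -93.3; python3 -c "
from h import *
cv2.imwrite('pics/c6.png',cv2.resize(snap('top')[100:240,180:340],(640,560))[:,:,::-1])"
```

```text
tcp [0.5618 0.0029 0.2323] x [-0.017  1.    -0.002] z [-0.006 -0.002 -1.   ] w 26.8 F [-0.9  1.2  0. ] t 18.0 q [-0.45  0.42  0.48  1.98 -0.26  0.81  0.19]
[0.0003 0.0024 0.1023] [-0.0063  0.0025  0.0742]
[0.0004 0.0026 0.1413] [-0.0063  0.0025  0.0742]
```

Emit:
{"name": "move_arm", "arguments": {"steps": [[0.027,0,0.002,0.03,-0.006,0.002,0.074],[0.027,0,0.002,0.06,-0.006,0.002,0.074],[0.027,0,0.002,0.09,-0.006,0.002,0.074],[0.027,0,0.002,0.1,-0.006,0.002,0.074],[0.027,0,0.002,0.1,-0.006,0.002,0.074],[0.027,0,0.002,0.1,-0.006,0.002,0.074]]}}

```text
time: 18.65
tcp_pos: [0.5637, 0.0033, 0.1334]
tcp_rot: [0.727, 0.687, 0.0, 0.0]
contact_force: [-0.3, 0.5, -0.0]
gripper_width: 0.294
```

```bash
python3 go.py .5635 .003 .091 -93.3; python3 -c "
from h import *
cv2.imwrite('pics/c7.png',cv2.resize(snap('side')[130:230,220:320],(600,600))[:,:,::-1])"
```

```text
tcp [0.5637 0.0033 0.1334] x [0.056 0.998 0.   ] z [ 0.001  0.    -1.   ] w 27.3 F [-0.3  0.5 -0. ] t 18.65 q [-0.38  0.55  0.4   2.07 -0.38  0.59  0.23]
[-0.0003 -0.0003  0.0424] [ 0.001  -0.0001  0.0016]
```

View pics/c7.png

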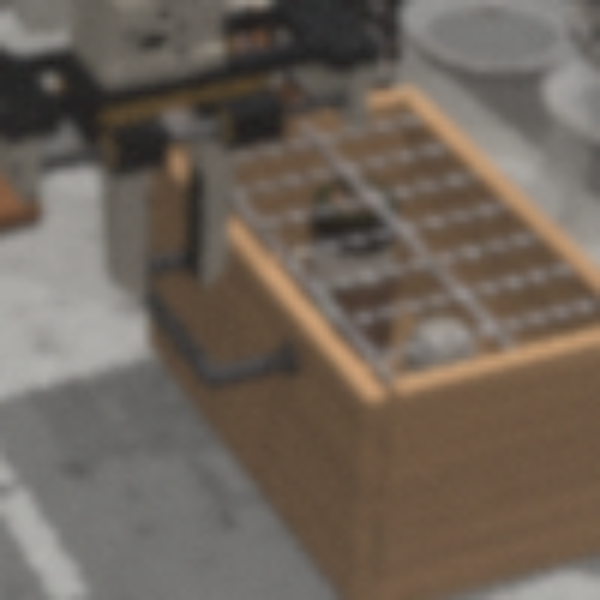

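Emit:
{"name": "move_arm", "arguments": {"steps": [[0.027,0,0,0.01,0,0,0],[0.027,0,0,0.02,0,0,0],[0.027,0,0,0.03,0,0,0],[0.027,0,0,0.03,0,0,0]]}}

```text
time: 19.1
tcp_pos: [0.5632, 0.0032, 0.1023]
tcp_rot: [0.727, 0.687, -0.0, -0.0]
contact_force: [-0.1, 0.4, -0.0]
gripper_width: 0.291
```

Emit:
{"name": "move_arm", "arguments": {"steps": [[0.027,0,0,0.01,0,0,0],[0.027,0,0,0.012,0,0,0],[0.02,0,0,0.012,0,0,0],[0.01,0,0,0.012,0,0,0],[0.003,0,0,0.012,0,0,0],[0.003,0,0,0.012,0,0,0]]}}

```text
time: 19.7
tcp_pos: [0.5636, 0.0032, 0.0905]
tcp_rot: [0.727, 0.687, 0.0, 0.0]
contact_force: [1.1, -0.5, -0.7]
gripper_width: 0.101
```

```bash
python3 go.py .5635 .003 .091 -93.3
```

```text
tcp [0.5636 0.0032 0.0905] x [ 0.056  0.998 -0.   ] z [ 0. -0. -1.] w 9.3 F [ 1.1 -0.5 -0.7] t 19.7 q [-0.34  0.61  0.35  2.09 -0.42  0.5   0.27]
[-0.0002 -0.0001 -0.0005] [0.0005 0.0001 0.0013]
```

Emit:
{"name": "move_arm", "arguments": {"steps": [[0.003,0,-0.005,0,0,0,0],[0.003,0,-0.015,0,0,0,0],[0.003,0,-0.03,0,0,0,0],[0.003,0,-0.045,0,0,0,0],[0.003,0,-0.06,0,0,0,0],[0.003,0,-0.075,0,0,0,0],[0.003,0,-0.09,0,0,0,0],[0.003,0,-0.105,0,0,0,0],[0.003,0,-0.115,0,0,0,0],[0.003,0,-0.115,0,0,0,0]]}}

```text
time: 20.7
tcp_pos: [0.4455, 0.0115, 0.0905]
tcp_rot: [0.726, 0.688, -0.0, -0.002]
contact_force: [-0.2, 7.3, -4.8]
gripper_width: 0.097
```

Emit:
{"name": "move_arm", "arguments": {"steps": [[0.003,0,-0.001,0,0,0,0],[0.003,0,-0.001,0,0,0,0]]}}

```text
time: 20.9
tcp_pos: [0.4442, 0.0118, 0.0906]
tcp_rot: [0.726, 0.688, -0.0, -0.002]
contact_force: [3.0, 1.5, -6.7]
gripper_width: 0.097
```

Emit:
{"name": "move_arm", "arguments": {"steps": [[0.015,0,0,0,0,0,0],[0.025,0,0,0,0,0,0],[0.025,0,0,0,0,0,0],[0.025,0,0,-0.02,0,0,0],[0.025,0,0,-0.05,0,0,0],[0.025,0,0,-0.1,0,0,0],[0.025,0,0,-0.15,0,0,0],[0.025,0,0,-0.17,0,0,0],[0.025,0,0,-0.17,0,0,0]]}}

```text
time: 21.8
tcp_pos: [0.4458, 0.0115, 0.2633]
tcp_rot: [0.726, 0.688, 0.002, -0.001]
contact_force: [-0.3, 0.1, -1.1]
gripper_width: 0.265
```

```bash
python3 go.py .58 .2 .25 -48 .58 .2 .25 -3.3; python3 -c "
from h import *
I=snap('top');S=snap('side')
cv2.imwrite('pics/c8.png',np.hstack([cv2.resize(I[100:240,200:330],(390,420)),cv2.resize(S[120:240,210:320],(385,420))])[:,:,::-1])
for c in('top','side'):
  for r in ctrl.trace(c,'pepper_jar')[:2]: print(c,r['conf'],r['extent'])
  r=tr(c,'drawer_handle');print(r and (r['conf'],r['extent']))
"
```

```text
tcp [0.4458 0.0115 0.2633] x [0.054 0.999 0.004] z [ 0.002  0.004 -1.   ] w 24.6 F [-0.3  0.1 -1.1] t 21.8 q [-0.63  0.23  0.6   2.18 -0.19  0.78  0.03]
[0.1954 0.1239 0.0144] [ 0.0038 -0.0033 -0.7866]
[0.1954 0.1239 0.0144] [ 0.0052 -0.0018 -1.5667]
top 0.63 [233.6, 177.6, 250.7, 196.2]
(0.79, [209.5, 165.7, 309.4, 222.9])
side 0.61 [232.4, 165.2, 252.4, 199.3]
(0.94, [203.8, 162.9, 283.5, 244.7])
```

View pics/c8.png

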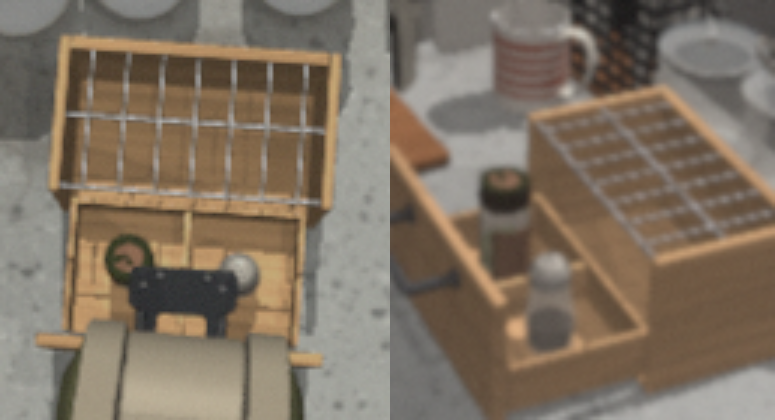

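```bash
python3 -c "
from fit import *
print(at('top',243,186,.123),at('side',243.7,171.7,.123))
m={c:tr(c,'pepper_jar')['mask'].astype(np.float32) for c in('top','side')}
for c in m: print(fit('pepper_jar',{c:m[c]},[.577,.054],.018))
"
```

```text
[0.57207388 0.05221238 0.123     ] [0.57538643 0.04694819 0.123     ]
(array([0.572943 , 0.0527099]), np.float64(0.366674542427063))
(array([0.58037258, 0.06895048]), np.float64(0.1652742624282837))
```

```bash
python3 go.py .5725 .0525 .25 -3.3
```

```text
tcp [0.4442 0.0112 0.2597] x [0.054 0.999 0.001] z [-0.005  0.001 -1.   ] w 24.7 F [ 1.4  0.4 -0.6] t 22.2 q [-0.63  0.23  0.6   2.19 -0.19  0.77  0.03]
[0.0482 0.1259 0.0091] [-0.0028 -0.0045 -1.5675]
```

Emit:
{"name": "move_arm", "arguments": {"steps": [[0.03,0.005,0.013,0,0,0,-0.14],[0.04,0.01,0.026,0,0,0,-0.28],[0.05,0.015,0.039,0,0,0,-0.42],[0.06,0.02,0.052,0,0,0,-0.56],[0.07,0.025,0.065,0,0,0,-0.7],[0.075,0.03,0.078,0,0,0,-0.84],[0.075,0.035,0.09,0,0,0,-0.98],[0.075,0.04,0.103,0,0,0,-1.12],[0.075,0.045,0.115,0,0,0,-1.26],[0.075,0.048,0.126,0,0,0,-1.4]]}}

```text
time: 23.2
tcp_pos: [0.573, 0.0525, 0.2581]
tcp_rot: [0.109, 0.994, 0.0, -0.003]
contact_force: [0.5, -0.2, -1.0]
gripper_width: 0.805
```

Emit:
{"name": "move_arm", "arguments": {"steps": [[0.075,0,0,0,0,0,-0.14],[0.075,0,0,0,0,0,-0.16],[0.075,0,0,0,0,0,-0.16],[0.075,0,0,0,0,0,-0.16]]}}

```text
time: 23.6
tcp_pos: [0.5727, 0.0522, 0.2579]
tcp_rot: [0.031, 0.999, 0.0, -0.003]
contact_force: [-0.2, 0.5, 0.3]
gripper_width: 0.805
```

```bash
python3 go.py .5725 .0525 .14 -3.3 .5725 .0525 .069 -3.3
```

```text
tcp [0.5727 0.0522 0.2579] x [-0.998  0.063  0.007] z [-0.007  0.001 -1.   ] w 74.9 F [-0.2  0.5  0.3] t 23.6 q [-0.31  0.38  0.17  1.91 -0.09  0.87  1.41]
[-0.0006  0.0002  0.1179] [ 0.0007 -0.0068 -0.0053]
[-0.0011  0.0002  0.1889] [ 0.0007 -0.0068 -0.0053]
```

Emit:
{"name": "move_arm", "arguments": {"steps": [[0.075,0,0,0.04,0,-0.007,-0.005],[0.075,0,0,0.08,0,-0.007,-0.005],[0.075,0,0,0.11,0,-0.007,-0.005],[0.075,0,0,0.13,0,-0.007,-0.005],[0.075,-0.001,0,0.15,0,-0.007,-0.005],[0.075,-0.001,0,0.17,0,-0.007,-0.005],[0.075,-0.001,0,0.185,0,-0.007,-0.005],[0.075,-0.001,0,0.189,0,-0.007,-0.005],[0.075,-0.001,0,0.189,0,-0.007,-0.005],[0.075,-0.001,0,0.189,0,-0.007,-0.005]]}}

```text
time: 24.6
tcp_pos: [0.5728, 0.0524, 0.0696]
tcp_rot: [0.029, 1.0, 0.0, 0.001]
contact_force: [1.7, 0.6, -0.2]
gripper_width: 0.809
```

```bash
python3 go.py .5725 .0525 .069 -3.3; python3 -c "
from h import *
S=snap('side')
cv2.imwrite('pics/c9.png',cv2.resize(S[120:240,210:320],(550,600))[:,:,::-1])"
```

```text
tcp [0.5728 0.0524 0.0696] x [-0.998  0.058 -0.001] z [ 0.001  0.001 -1.   ] w 75.2 F [ 1.7  0.6 -0.2] t 24.6 q [-0.26  0.63  0.1   2.07 -0.14  0.45  1.47]
[0.0003 0.0001 0.0006] [ 0.0007  0.001  -0.0009]
```

View pics/c9.png

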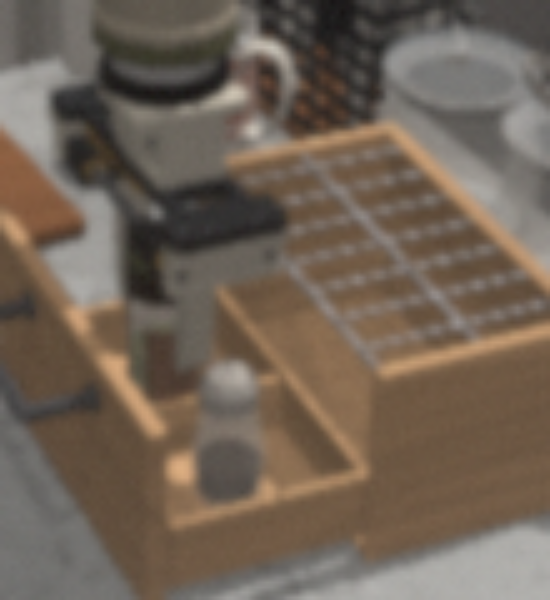

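Fingers straddle the pepper jar, clear of the shaker. Close and lift.

Emit:
{"name": "move_arm", "arguments": {"grip_force": 15, "steps": [[0.06,0,0,0,0,0,0],[0.05,0,0,0,0,0,0],[0.04,0,0,0,0,0,0],[0.03,0,0,0,0,0,0],[0.03,0,0,0,0,0,0]]}}

```text
time: 25.15
tcp_pos: [0.573, 0.0524, 0.0698]
tcp_rot: [0.029, 1.0, 0.0, 0.001]
contact_force: [0.0, -0.6, 1.3]
gripper_width: 0.469
```

Emit:
{"name": "move_arm", "arguments": {"steps": [[0.03,0,0,-0.01,0,0,0],[0.03,0,0,-0.03,0,0,0],[0.03,0,0,-0.06,0,0,0],[0.03,0,0,-0.1,0,0,0],[0.03,0,0,-0.14,0,0,0],[0.03,0,0,-0.17,0,0,0],[0.03,0,0,-0.18,0,0,0],[0.03,0,0,-0.18,0,0,0],[0.03,0,0,-0.18,0,0,0]]}}

```text
time: 26.05
tcp_pos: [0.5719, 0.0523, 0.2487]
tcp_rot: [0.029, 1.0, 0.0, 0.0]
contact_force: [0.0, -0.4, -1.4]
gripper_width: 0.467
```

```bash
python3 go.py .547 -.385 .25 -3.3;  python3 -c "
from fit import *
r=tr('side','pepper_jar');print(r and (r['conf'],r['extent'],fit('pepper_jar',{'side':r['mask'].astype(np.float32)},[.573,.0525],.198)))"
```

```text
tcp [0.5719 0.0523 0.2487] x [-0.998  0.058 -0.   ] z [ 0.     0.001 -1.   ] w 43.4 F [ 0.  -0.4 -1.4] t 26.05 q [-0.32  0.39  0.17  1.93 -0.09  0.84  1.42]
[-0.0006 -0.438  -0.0015] [ 0.0006  0.0001 -0.0006]
(0.54, [232.0, 167.4, 251.7, 200.3], (array([0.573 , 0.0525]), np.float64(1.0)))
```

Emit:
{"name": "move_arm", "arguments": {"steps": [[0.03,0,-0.02,0,0,0,0],[0.03,0,-0.06,0,0,0,0],[0.03,0,-0.11,0,0,0,0],[0.03,0,-0.16,0,0,0,0],[0.03,0,-0.21,0,0,0,0],[0.03,0,-0.26,0,0,0,0],[0.03,0,-0.31,0,0,0,0],[0.03,0,-0.36,0,0,0,0],[0.03,0,-0.41,0,0,0,0],[0.03,0,-0.438,0,0,0,0]]}}

```text
time: 27.1
tcp_pos: [0.5439, -0.3895, 0.2458]
tcp_rot: [0.031, 1.0, -0.0, -0.002]
contact_force: [-0.1, -1.1, -2.1]
gripper_width: 0.468
```

Emit:
{"name": "move_arm", "arguments": {"steps": [[0.03,0,0,0,0,0,0],[0.03,0,0,0,0,0,0],[0.03,0,0,0,0,0,0]]}}

```text
time: 27.4
tcp_pos: [0.5441, -0.3876, 0.2445]
tcp_rot: [0.03, 1.0, 0.001, -0.003]
contact_force: [0.6, -0.0, -2.0]
gripper_width: 0.471
```

```bash
python3 go.py .547 -.385 .09 -3.3
```

```text
tcp [ 0.5441 -0.3876  0.2445] x [-0.998  0.061  0.006] z [-0.006  0.002 -1.   ] w 43.8 F [ 0.6 -0.  -2. ] t 27.4 q [ 0.39  0.51  0.22  1.72 -0.13  0.93  2.17]
[-0.0037  0.0025  0.1545] [ 0.0017 -0.006  -0.0031]
```

Emit:
{"name": "move_arm", "arguments": {"steps": [[0.03,-0.003,0.002,0.03,0,-0.006,0],[0.03,-0.003,0.002,0.07,0,-0.006,0],[0.03,-0.003,0.002,0.11,0,-0.006,0],[0.03,-0.003,0.002,0.135,0,-0.006,0],[0.03,-0.003,0.002,0.15,0,-0.006,0],[0.03,-0.003,0.002,0.154,0,-0.006,0],[0.03,-0.003,0.002,0.154,0,-0.006,0],[0.03,-0.003,0.002,0.154,0,-0.006,0]]}}

```text
time: 28.2
tcp_pos: [0.5471, -0.3857, 0.0919]
tcp_rot: [0.03, 1.0, 0.0, 0.001]
contact_force: [-0.2, -1.6, -1.2]
gripper_width: 0.47
```

```bash
python3 go.py .547 -.385 .0618 -3.3; python3 -c "
from h import *
S=snap('side');T=snap('top')
cv2.imwrite('pics/c10.png',np.hstack([cv2.resize(S[200:330,240:360],(480,520)),cv2.resize(T[160:250,340:430],(320,320),interpolation=2) if 0 else cv2.copyMakeBorder(cv2.resize(T[160:250,340:430],(320,320)),0,200,0,0,0)])[:,:,::-1])"
```

```text
tcp [ 0.5471 -0.3857  0.0919] x [-0.998  0.06  -0.002] z [ 0.002  0.001 -1.   ] w 43.7 F [-0.2 -1.6 -1.2] t 28.2 q [ 0.42  0.68  0.17  1.84 -0.18  0.63  2.21]
[0.0002 0.0006 0.0301] [ 0.0007  0.0018 -0.0029]
```

View pics/c10.png

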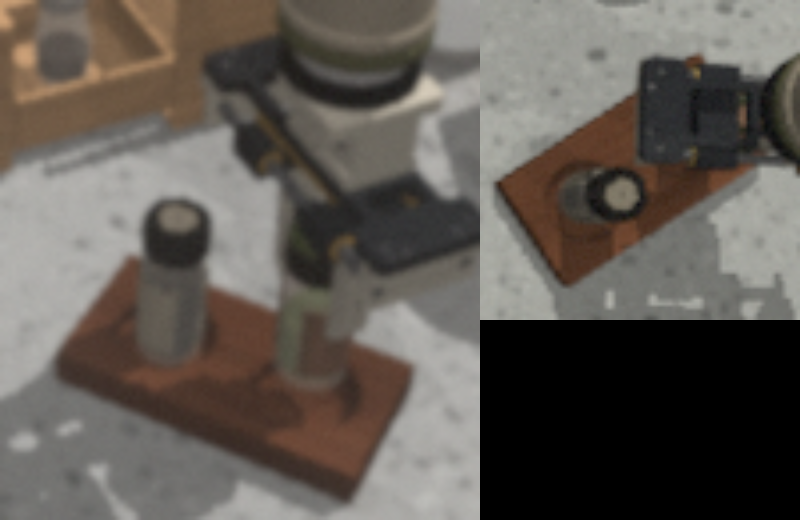

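```bash
python3 -c "
from h import *
f=lambda p:[round(float(v),1) for v in ((np.array(proj('side',p))-[240,200])*4)]
for d in range(0,360,45): print(d,f([.547+.022*np.cos(np.radians(d)),-.3857+.022*np.sin(np.radians(d)),.040]),f([.547+.0305*np.cos(np.radians(d)),-.385+.0305*np.sin(np.radians(d)),.024]))"
```

```text
0 [336.2, 353.2] [344.2, 366.2]
45 [312.5, 339.9] [311.7, 347.9]
90 [285.1, 341.6] [274.3, 350.3]
135 [269.6, 357.4] [252.8, 372.1]
180 [275.2, 378.5] [260.3, 401.4]
225 [299.1, 392.4] [293.3, 420.9]
270 [327.3, 390.6] [332.2, 418.3]
315 [342.5, 374.2] [353.1, 395.3]
```

Emit:
{"name": "move_arm", "arguments": {"steps": [[0.03,0,0,0.008,0,0,0],[0.03,0,0,0.015,0,0,0],[0.03,0,0,0.021,0,0,0],[0.03,0,0,0.026,0,0,0],[0.03,0,0,0.027,0,0,0],[0.03,0,0,0.027,0,0,0]]}}

```text
time: 28.9
tcp_pos: [0.5469, -0.3858, 0.0645]
tcp_rot: [0.03, 1.0, 0.0, 0.001]
contact_force: [-0.3, 0.6, -1.9]
gripper_width: 0.471
```

Emit:
{"name": "move_arm", "arguments": {"steps": [[0.03,0,0,0.002,0,0,0],[0.03,0,0,0.003,0,0,0],[0.03,0,0,0.003,0,0,0]]}}

```text
time: 29.2
tcp_pos: [0.5471, -0.3859, 0.0619]
tcp_rot: [0.03, 1.0, 0.0, 0.001]
contact_force: [-0.5, 0.9, 2.3]
gripper_width: 0.471
```

Emit:
{"name": "move_arm", "arguments": {"steps": [[0.05,0,0,0,0,0,0],[0.06,0,0,0,0,0,0],[0.065,0,0,0,0,0,0],[0.065,0,0,0,0,0,0],[0.065,0,0,-0.02,0,0,0],[0.065,0,0,-0.05,0,0,0],[0.065,0,0,-0.1,0,0,0],[0.065,0,0,-0.15,0,0,0],[0.065,0,0,-0.18,0,0,0],[0.065,0,0,-0.18,0,0,0]]}}

```text
time: 30.2
tcp_pos: [0.5484, -0.3875, 0.2471]
tcp_rot: [0.031, 1.0, -0.002, 0.005]
contact_force: [0.4, -0.8, -0.5]
gripper_width: 0.701
```

```bash
python3 go.py .4445 .0118 .25 -93.3; python3 -c "
from h import *
S=snap('side');T=snap('top')
cv2.imwrite('pics/c11.png',np.hstack([cv2.resize(S[200:330,240:360],(480,520)),cv2.copyMakeBorder(cv2.resize(T[160:250,340:430],(320,320)),0,200,0,0,0)])[:,:,::-1])"
```

```text
tcp [ 0.5484 -0.3875  0.2471] x [-0.998  0.061 -0.009] z [ 0.009 -0.004 -1.   ] w 65.2 F [ 0.4 -0.8 -0.5] t 30.2 q [ 0.39  0.51  0.22  1.72 -0.14  0.92  2.17]
[ 0.1281  0.3922 -0.0053] [0.0048 0.0095 1.5672]
```

View pics/c11.png

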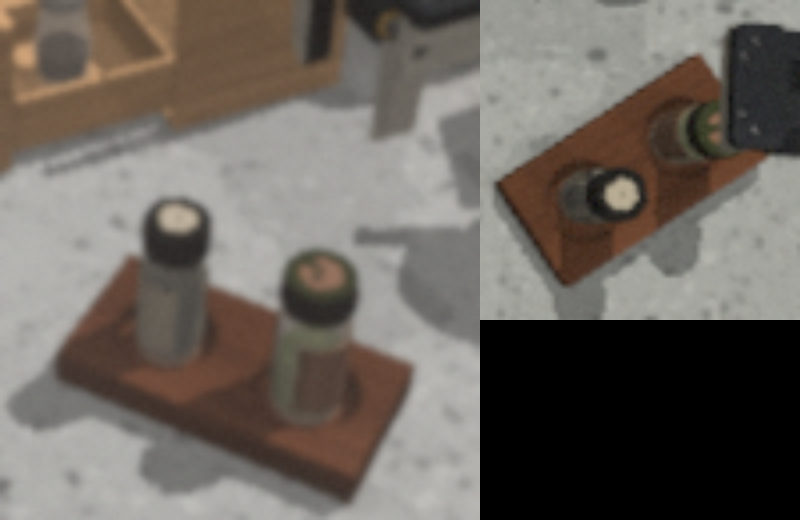

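Emit:
{"name": "move_arm", "arguments": {"steps": [[0.05,0.013,0.039,0,0,0,0.14],[0.03,0.026,0.078,0,0,0,0.28],[0.027,0.039,0.117,0,0,0,0.42],[0.027,0.052,0.156,0,0,0,0.56],[0.027,0.064,0.196,0,0,0,0.7],[0.027,0.077,0.235,0,0,0,0.84],[0.027,0.09,0.274,0,0,0,0.98],[0.027,0.103,0.313,0,0,0,1.12],[0.027,0.116,0.352,0,0,0,1.26],[0.027,0.128,0.392,0,0,0,1.4]]}}

```text
time: 31.3
tcp_pos: [0.4414, 0.0133, 0.2408]
tcp_rot: [0.668, 0.744, -0.0, 0.0]
contact_force: [0.5, 0.5, 0.4]
gripper_width: 0.289
```

Emit:
{"name": "move_arm", "arguments": {"steps": [[0.027,0,0,0,0,0,0.14],[0.027,0,0,0,0,0,0.16],[0.027,0,0,0,0,0,0.16],[0.027,0,0,0,0,0,0.16]]}}

```text
time: 31.7
tcp_pos: [0.4413, 0.0124, 0.2404]
tcp_rot: [0.725, 0.689, -0.001, 0.001]
contact_force: [-0.5, -0.7, -0.1]
gripper_width: 0.292
```

```bash
python3 go.py .4445 .0118 .13 -93.3 .4445 .0118 .091 -93.3; python3 -c "
from h import *
S=snap('side');T=snap('top')
from fit import *
print(at('side',319.9,268.1,.115),at('top',403.5,196.5,.115))
for c in('top','side'):
  for n,p in(('pepper_jar',[.547,-.386]),('salt_jar',[.498,-.306])):
    r=ctrl.trace(c,n)
    for q in r[:2]: print(c,n,q['conf'],q['extent'],fit(n,{c:q['mask'].astype(np.float32)},p,.01))
"
```

```text
tcp [0.4413 0.0124 0.2404] x [ 0.05   0.999 -0.002] z [-0.    -0.002 -1.   ] w 27.1 F [-0.5 -0.7 -0.1] t 31.7 q [-0.66  0.26  0.64  2.22 -0.24  0.72  0.09]
[-0.0003  0.0032  0.1104] [-0.0001  0.0016  0.0077]
[-0.0002  0.0032  0.1494] [-0.0001  0.0016  0.0077]
[ 0.54839631 -0.38486158  0.115     ] [ 0.54506566 -0.37129723  0.115     ]
top pepper_jar 0.74 [387.6, 189.2, 416.5, 206.4] (array([ 0.54701098, -0.38460302]), np.float64(0.08029294013977051))
top pepper_jar 0.71 [362.7, 207.3, 386.0, 222.6] (array([ 0.547, -0.386]), np.float64(1.0))
top salt_jar 0.61 [363.8, 207.6, 384.3, 223.1] (array([ 0.49802568, -0.30730981]), np.float64(0.07595157623291016))
side pepper_jar 0.68 [306.5, 260.6, 329.1, 305.4] (array([ 0.55006747, -0.38006168]), np.float64(0.11227959394454956))
side pepper_jar 0.48 [252.5, 263.0, 345.4, 327.8] (array([ 0.53111114, -0.44818694]), np.float64(0.7678754925727844))
side salt_jar 0.72 [274.2, 248.3, 289.5, 288.2] (array([ 0.50091577, -0.3029509 ]), np.float64(0.10659176111221313))
```

Emit:
{"name": "move_arm", "arguments": {"steps": [[0.027,0,0.003,0.04,0,0.0016,0.008],[0.027,0,0.003,0.08,0,0.0016,0.008],[0.027,0,0.003,0.11,0,0.0016,0.008],[0.027,0,0.003,0.125,0,0.0016,0.008],[0.027,0,0.003,0.14,0,0.0016,0.008],[0.027,0,0.003,0.149,0,0.0016,0.008],[0.027,0,0.003,0.149,0,0.0016,0.008],[0.015,0,0.003,0.149,0,0.0016,0.008],[0.003,0,0.003,0.149,0,0.0016,0.008],[0.003,0,0.003,0.149,0,0.0016,0.008]]}}

```text
time: 33.0
tcp_pos: [0.4449, 0.0126, 0.0924]
tcp_rot: [0.728, 0.686, 0.001, 0.0]
contact_force: [-0.0, 0.3, 2.2]
gripper_width: 0.101
```

```bash
python3 go.py .5638 .003 .091 -93.3
```

```text
tcp [0.4449 0.0126 0.0924] x [0.06  0.998 0.001] z [ 0.002  0.001 -1.   ] w 9.4 F [-0.   0.3  2.2] t 33.0 q [-0.4   0.52  0.35  2.35 -0.55  0.34  0.37]
[-0.0025  0.1193  0.0016] [ 0.0018 -0.0011 -0.0021]
```

Gripped. Push shut gently.

Emit:
{"name": "move_arm", "arguments": {"steps": [[0.003,0,0.005,0,0,0,0],[0.003,0,0.015,0,0,0,0],[0.003,0,0.03,0,0,0,0],[0.003,-0.001,0.045,0,0,0,0],[0.003,-0.001,0.06,0,0,0,0],[0.003,-0.001,0.075,0,0,0,0],[0.003,-0.002,0.09,0,0,0,0],[0.003,-0.002,0.103,0,0,0,0],[0.003,-0.002,0.113,0,0,0,0],[0.003,-0.002,0.118,0,0,0,0]]}}

```text
time: 34.0
tcp_pos: [0.5637, 0.004, 0.0926]
tcp_rot: [0.728, 0.686, 0.001, 0.0]
contact_force: [-1.1, 2.5, -1.8]
gripper_width: 0.104
```

Emit:
{"name": "move_arm", "arguments": {"steps": [[0.003,0,0.001,0,0,0,0],[0.003,0,0.002,0,0,0,0],[0.003,0,0.002,0,0,0,0]]}}

```text
time: 34.3
tcp_pos: [0.5657, 0.0039, 0.0926]
tcp_rot: [0.728, 0.686, 0.001, 0.0]
contact_force: [0.2, 2.2, -2.9]
gripper_width: 0.096
```

Emit:
{"name": "move_arm", "arguments": {"steps": [[0.003,0,0.002,0,0,0,0],[0.003,0,0.003,0,0,0,0],[0.003,0,0.003,0,0,0,0]]}}

```text
time: 34.6
tcp_pos: [0.5686, 0.0037, 0.0926]
tcp_rot: [0.728, 0.686, 0.001, 0.0]
contact_force: [-0.4, 1.8, -2.8]
gripper_width: 0.097
```

Emit:
{"name": "move_arm", "arguments": {"steps": [[0.003,0,0.002,0,0,0,0],[0.003,0,0.004,0,0,0,0],[0.003,0,0.004,0,0,0,0]]}}

```text
time: 34.9
tcp_pos: [0.569, 0.0037, 0.0924]
tcp_rot: [0.728, 0.686, -0.001, -0.002]
contact_force: [-11.9, 2.6, 6.6]
gripper_width: 0.101
```

Emit:
{"name": "move_arm", "arguments": {"steps": [[0.01,0,0,0,0,0,0],[0.02,0,0,0,0,0,0],[0.027,0,0,0,0,0,0],[0.027,0,0,0,0,0,0],[0.027,0,0,-0.02,0,0,0],[0.027,0,0,-0.05,0,0,0],[0.027,0,0,-0.1,0,0,0],[0.027,0,0,-0.15,0,0,0],[0.027,0,0,-0.15,0,0,0],[0.027,0,0,-0.15,0,0,0]]}}

```text
time: 35.9
tcp_pos: [0.5703, 0.0034, 0.2436]
tcp_rot: [0.728, 0.686, 0.001, -0.002]
contact_force: [-1.2, -0.5, 0.2]
gripper_width: 0.291
```

```bash
python3 go.py .4205 .3495 .24 -3.3; python3 -c "
from h import *
S=snap('side');a=cv2.imread('pics/side0.png')[:,:,::-1]
cv2.imwrite('pics/c12.png',np.hstack([cv2.resize(X[130:240,220:320],(400,440)) for X in(a,S)])[:,:,::-1])"
```

```text
tcp [0.5703 0.0034 0.2436] x [0.059 0.998 0.003] z [-0.001  0.003 -1.   ] w 27.1 F [-1.2 -0.5  0.2] t 35.9 q [-0.52  0.44  0.6   1.96 -0.33  0.85  0.2 ]
[ 0.3366 -0.17    0.0049] [ 1.4000e-03 -3.8000e-03 -1.5723e+00]
```

View pics/c12.png

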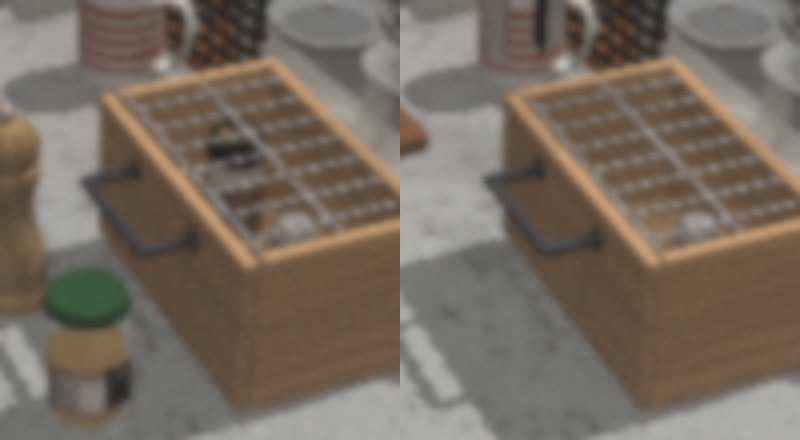

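Emit:
{"name": "move_arm", "arguments": {"steps": [[0.04,0.034,-0.017,0,0,0,-0.14],[0.05,0.067,-0.034,0,0,0,-0.28],[0.06,0.1,-0.051,0,0,0,-0.42],[0.07,0.135,-0.068,0,0,0,-0.56],[0.085,0.168,-0.085,0,0,0,-0.7],[0.085,0.2,-0.102,0,0,0,-0.84],[0.085,0.236,-0.119,0,0,0,-0.98],[0.085,0.27,-0.136,0,0,0,-1.12],[0.085,0.303,-0.153,0,0,0,-1.26],[0.085,0.337,-0.17,0,0,0,-1.4]]}}

```text
time: 36.95
tcp_pos: [0.4182, 0.3507, 0.2422]
tcp_rot: [0.112, 0.994, 0.0, -0.003]
contact_force: [1.0, -0.3, -0.6]
gripper_width: 0.91
```

Emit:
{"name": "move_arm", "arguments": {"steps": [[0.085,0,0,0,0,0,-0.14],[0.085,0,0,0,0,0,-0.17],[0.085,0,0,0,0,0,-0.17],[0.085,0,0,0,0,0,-0.17]]}}

```text
time: 37.35
tcp_pos: [0.4186, 0.3495, 0.2416]
tcp_rot: [0.03, 1.0, -0.0, -0.003]
contact_force: [-0.0, 0.5, 0.3]
gripper_width: 0.916
```

```bash
python3 go.py .4205 .3493 .1156 -3.15
```

```text
tcp [0.4186 0.3495 0.2416] x [-0.998  0.059  0.007] z [-0.007  0.    -1.   ] w 85.2 F [-0.   0.5  0.3] t 37.35 q [-0.9   0.36  0.14  1.99 -0.08  0.8   0.8 ]
[-2.80e-03 -1.00e-04  1.26e-01] [-0.0003 -0.0069 -0.0041]
```

Emit:
{"name": "move_arm", "arguments": {"steps": [[0.085,-0.003,0,0.03,0,-0.007,-0.004],[0.085,-0.003,0,0.06,0,-0.007,-0.004],[0.085,-0.003,0,0.09,0,-0.007,-0.004],[0.085,-0.003,0,0.11,0,-0.007,-0.004],[0.085,-0.003,0,0.122,0,-0.007,-0.004],[0.085,-0.003,0,0.126,0,-0.007,-0.004],[0.085,-0.003,0,0.126,0,-0.007,-0.004],[0.085,-0.003,0,0.126,0,-0.007,-0.004]]}}

```text
time: 38.15
tcp_pos: [0.4212, 0.3495, 0.1164]
tcp_rot: [0.028, 1.0, 0.0, 0.001]
contact_force: [-0.3, -0.1, 0.0]
gripper_width: 0.918
```

Emit:
{"name": "move_arm", "arguments": {"steps": [[0.065,0,0,0,0,0,0],[0.055,0,0,0,0,0,0],[0.045,0,0,0,0,0,0],[0.035,0,0,0,0,0,0],[0.035,0,0,0,0,0,0]]}}

```text
time: 38.65
tcp_pos: [0.4213, 0.3496, 0.1165]
tcp_rot: [0.028, 1.0, 0.0, 0.001]
contact_force: [0.5, 0.2, 0.2]
gripper_width: 0.538
```

Emit:
{"name": "move_arm", "arguments": {"steps": [[0.035,0,0,-0.01,0,0,0],[0.035,0,0,-0.03,0,0,0],[0.035,0,0,-0.06,0,0,0],[0.035,0,0,-0.08,0,0,0],[0.035,0,0,-0.08,0,0,0],[0.035,0,0,-0.08,0,0,0]]}}

```text
time: 39.25
tcp_pos: [0.421, 0.3495, 0.1967]
tcp_rot: [0.028, 1.0, 0.001, 0.001]
contact_force: [-0.3, 0.9, -2.8]
gripper_width: 0.522
```

```bash
python3 go.py .5197 .0865 .195 -3.15
```

```text
tcp [0.421  0.3495 0.1967] x [-0.998  0.056 -0.002] z [ 0.002  0.001 -1.   ] w 48.6 F [-0.3  0.9 -2.8] t 39.25 q [-0.89  0.42  0.13  2.04 -0.08  0.69  0.81]
[-0.1132 -0.2571  0.0015] [ 0.0013  0.0015 -0.0007]
```

Emit:
{"name": "move_arm", "arguments": {"steps": [[0.035,-0.01,-0.025,0,0,0,0],[0.035,-0.03,-0.065,0,0,0,0],[0.035,-0.05,-0.11,0,0,0,0],[0.035,-0.07,-0.155,0,0,0,0],[0.035,-0.09,-0.2,0,0,0,0],[0.035,-0.105,-0.235,0,0,0,0],[0.035,-0.113,-0.257,0,0,0,0],[0.035,-0.113,-0.257,0,0,0,0],[0.035,-0.113,-0.257,0,0,0,0]]}}

```text
time: 40.15
tcp_pos: [0.5189, 0.0864, 0.1954]
tcp_rot: [0.028, 1.0, 0.0, -0.0]
contact_force: [0.5, 0.7, -1.0]
gripper_width: 0.525
```

Emit:
{"name": "move_arm", "arguments": {"steps": [[0.035,0,0,0.02,0,0,0],[0.035,0,0,0.045,0,0,0],[0.035,0,0,0.07,0,0,0],[0.035,0,0,0.085,0,0,0],[0.035,0,0,0.093,0,0,0],[0.035,0,0,0.093,0,0,0],[0.035,0,0,0.093,0,0,0]]}}

```text
time: 40.85
tcp_pos: [0.5188, 0.0871, 0.1027]
tcp_rot: [0.028, 1.0, 0.001, -0.0]
contact_force: [-0.5, -0.6, -2.4]
gripper_width: 0.525
```

```bash
python3 go.py .5198 .0865 .0975 -3.15
```

```text
tcp [0.5188 0.0871 0.1027] x [-0.998  0.056  0.001] z [-0.     0.001 -1.   ] w 48.8 F [-0.5 -0.6 -2.4] t 40.85 q [-0.35  0.54  0.1   2.16 -0.13  0.45  1.37]
[-0.001  -0.0006  0.0052] [ 0.001  -0.0006 -0.0011]
```

Emit:
{"name": "move_arm", "arguments": {"steps": [[0.035,-0.001,0,0.003,0,0,0],[0.035,-0.001,0,0.005,0,0,0],[0.035,-0.001,0,0.006,0,0,0],[0.035,-0.001,0,0.006,0,0,0]]}}

```text
time: 41.25
tcp_pos: [0.5209, 0.0871, 0.0982]
tcp_rot: [0.028, 1.0, 0.001, 0.001]
contact_force: [-1.8, -0.5, 12.4]
gripper_width: 0.521
```

Standing. Release, rise.

Emit:
{"name": "move_arm", "arguments": {"steps": [[0.055,0,0,-0.001,0,0,0],[0.07,0,0,-0.001,0,0,0],[0.085,0,0,-0.001,0,0,0],[0.085,0,0,-0.001,0,0,0],[0.085,0,0,-0.02,0,0,0],[0.085,0,0,-0.05,0,0,0],[0.085,0,0,-0.085,0,0,0],[0.085,0,0,-0.13,0,0,0],[0.085,0,0,-0.14,0,0,0],[0.085,0,0,-0.14,0,0,0]]}}

```text
time: 42.25
tcp_pos: [0.5213, 0.0871, 0.2397]
tcp_rot: [0.028, 1.0, 0.002, 0.003]
contact_force: [0.9, 0.5, -0.6]
gripper_width: 0.915
```

```bash
python3 go.py .5565 .36 .235 -3.3; python3 -c "
from fit import *
snap('side');snap('top')
for c in('side','top'):
  for n,p,z in(('tall_mill',[.52,.085],0),('jar',[.556,.36],.018)):
    r=tr(c,n);print(c,n,r and (r['conf'],r['extent'],fit(n,{c:r['mask'].astype(np.float32)},p,z)))
"
```

```text
tcp [0.5213 0.0871 0.2397] x [-0.998  0.056 -0.005] z [ 0.006  0.003 -1.   ] w 85.1 F [ 0.9  0.5 -0.6] t 42.25 q [-0.39  0.34  0.16  2.04 -0.08  0.77  1.33]
[-0.0197  0.2745  0.0057] [0.0032 0.0053 0.0013]
side tall_mill (0.65, [212.1, 152.6, 226.9, 209.1], (array([0.5188583 , 0.08958464]), np.float64(0.08278214931488037)))
side jar (0.84, [187.4, 127.3, 205.8, 161.2], (array([0.55847582, 0.3669009 ]), np.float64(0.12897562980651855)))
top tall_mill None
top jar (0.86, [114.8, 180.6, 148.9, 206.6], (array([0.5571394 , 0.36286718]), np.float64(0.09279900789260864)))
```

```bash
python3 go.py .557 .362 .235 -3.3
```

```text
tcp [0.52   0.0867 0.2368] x [-0.998  0.056  0.   ] z [-0.     0.001 -1.   ] w 85.1 F [-0.2 -0.4  0.5] t 42.55 q [-0.39  0.34  0.16  2.04 -0.08  0.77  1.33]
[-0.0215  0.277   0.002 ] [ 0.001  -0.0003  0.0012]
```

Emit:
{"name": "move_arm", "arguments": {"steps": [[0.093,-0.005,0.04,0.003,0.003,0.005,0],[0.093,-0.01,0.085,0.003,0.003,0.005,0],[0.093,-0.012,0.13,0.003,0.003,0.005,0],[0.093,-0.015,0.18,0.003,0.003,0.005,0],[0.093,-0.018,0.23,0.003,0.003,0.005,0],[0.093,-0.02,0.277,0.003,0.003,0.005,0],[0.093,-0.02,0.277,0.003,0.003,0.005,0],[0.093,-0.02,0.277,0.003,0.003,0.005,0],[0.093,-0.02,0.277,0.003,0.003,0.005,0]]}}

```text
time: 43.45
tcp_pos: [0.5555, 0.3604, 0.2331]
tcp_rot: [0.029, 1.0, -0.002, -0.003]
contact_force: [-0.5, -0.6, -0.4]
gripper_width: 1.0
```

```bash
python3 go.py .557 .362 .066 -3.3
```

```text
tcp [0.5555 0.3604 0.2331] x [-0.998  0.058  0.006] z [-0.006 -0.004 -1.   ] w 93.0 F [-0.5 -0.6 -0.4] t 43.45 q [-0.75  0.51  0.14  1.74 -0.09  0.9   0.94]
[-0.0024  0.0023  0.1671] [-0.0039 -0.0063 -0.0002]
```

Emit:
{"name": "move_arm", "arguments": {"grip_force": 20, "steps": [[0.093,-0.002,0.002,0.03,-0.004,-0.006,0],[0.093,-0.002,0.002,0.06,-0.004,-0.006,0],[0.093,-0.002,0.002,0.09,-0.004,-0.006,0],[0.093,-0.002,0.002,0.115,-0.004,-0.006,0],[0.093,-0.002,0.002,0.14,-0.004,-0.006,0],[0.093,-0.002,0.002,0.158,-0.004,-0.006,0],[0.093,-0.002,0.002,0.166,-0.004,-0.006,0],[0.093,-0.002,0.002,0.166,-0.004,-0.006,0],[0.093,-0.002,0.002,0.166,-0.004,-0.006,0]]}}

```text
time: 44.35
tcp_pos: [0.5572, 0.3612, 0.068]
tcp_rot: [0.029, 1.0, 0.0, 0.0]
contact_force: [-0.4, -0.1, -0.4]
gripper_width: 1.001
```

Emit:
{"name": "move_arm", "arguments": {"steps": [[0.075,0,0,0,0,0,0],[0.065,0,0,0,0,0,0],[0.055,0,0,0,0,0,0],[0.05,0,0,0,0,0,0],[0.05,0,0,0,0,0,0]]}}

```text
time: 44.85
tcp_pos: [0.5573, 0.3615, 0.0682]
tcp_rot: [0.029, 1.0, 0.0, 0.0]
contact_force: [0.1, 0.6, 2.2]
gripper_width: 0.657
```

Emit:
{"name": "move_arm", "arguments": {"steps": [[0.05,0,0,-0.01,0,0,0],[0.05,0,0,-0.03,0,0,0],[0.05,0,0,-0.06,0,0,0],[0.05,0,0,-0.1,0,0,0],[0.05,0,0,-0.14,0,0,0],[0.05,0,0,-0.175,0,0,0],[0.05,0,0,-0.195,0,0,0],[0.05,0,0,-0.195,0,0,0],[0.05,0,0,-0.195,0,0,0]]}}

```text
time: 45.75
tcp_pos: [0.5564, 0.3609, 0.2626]
tcp_rot: [0.029, 1.0, 0.0, 0.0]
contact_force: [-0.4, -0.3, -5.5]
gripper_width: 0.655
```

```bash
python3 go.py .508 -.067 .26 -3.3
```

```text
tcp [0.5564 0.3609 0.2626] x [-0.998  0.058 -0.   ] z [ 0.  0. -1.] w 61.0 F [-0.4 -0.3 -5.5] t 45.75 q [-0.76  0.48  0.14  1.71 -0.08  0.95  0.93]
[ 0.0233 -0.43    0.0025] [ 0.0003  0.     -0.0008]
```

Emit:
{"name": "move_arm", "arguments": {"steps": [[0.05,0.001,-0.02,0,0,0,0],[0.05,0.003,-0.06,0,0,0,0],[0.05,0.006,-0.11,0,0,0,0],[0.05,0.009,-0.165,0,0,0,0],[0.05,0.012,-0.22,0,0,0,0],[0.05,0.015,-0.275,0,0,0,0],[0.05,0.018,-0.33,0,0,0,0],[0.05,0.021,-0.38,0,0,0,0],[0.05,0.023,-0.415,0,0,0,0],[0.05,0.023,-0.43,0,0,0,0]]}}

```text
time: 46.75
tcp_pos: [0.5057, -0.0721, 0.2609]
tcp_rot: [0.032, 0.999, -0.001, -0.002]
contact_force: [0.4, -0.0, -4.5]
gripper_width: 0.653
```

Emit:
{"name": "move_arm", "arguments": {"steps": [[0.05,0,0,0,0,0,0],[0.05,0,0,0,0,0,0],[0.05,0,0,0,0,0,0]]}}

```text
time: 47.05
tcp_pos: [0.5055, -0.0706, 0.26]
tcp_rot: [0.031, 1.0, -0.001, -0.003]
contact_force: [-0.6, 1.2, -4.6]
gripper_width: 0.653
```

```bash
python3 go.py .508 -.067 .06 -3.3
```

```text
tcp [ 0.5055 -0.0706  0.26  ] x [-0.998  0.062  0.005] z [-0.005 -0.001 -1.   ] w 60.7 F [-0.6  1.2 -4.6] t 47.05 q [-0.15  0.3   0.22  2.04 -0.09  0.82  1.64]
[-0.0033  0.004   0.2   ] [-0.0013 -0.0053 -0.0044]
```

Emit:
{"name": "move_arm", "arguments": {"steps": [[0.05,-0.003,0.004,0.03,0,-0.005,-0.004],[0.05,-0.003,0.004,0.07,0,-0.005,-0.004],[0.05,-0.003,0.004,0.11,0,-0.005,-0.004],[0.05,-0.003,0.004,0.15,0,-0.005,-0.004],[0.05,-0.003,0.004,0.18,0,-0.005,-0.004],[0.05,-0.003,0.004,0.196,0,-0.005,-0.004],[0.05,-0.003,0.004,0.2,0,-0.005,-0.004],[0.05,-0.003,0.004,0.2,0,-0.005,-0.004],[0.05,-0.003,0.004,0.2,0,-0.005,-0.004]]}}

```text
time: 47.95
tcp_pos: [0.5084, -0.0663, 0.0607]
tcp_rot: [0.029, 1.0, -0.001, 0.0]
contact_force: [0.3, 0.1, -5.0]
gripper_width: 0.654
```

```bash
python3 go.py .508 -.067 .05 -3.3
```

```text
tcp [ 0.5084 -0.0663  0.0607] x [-0.998  0.057 -0.001] z [ 0.001 -0.001 -1.   ] w 60.9 F [ 0.3  0.1 -5. ] t 47.95 q [-0.06  0.6   0.11  2.21 -0.19  0.33  1.73]
[ 0.0004 -0.0007  0.0107] [-0.0011  0.0009  0.0005]
```

Emit:
{"name": "move_arm", "arguments": {"steps": [[0.05,0,0,0.004,0,0,0],[0.05,0,0,0.007,0,0,0],[0.05,0,0,0.009,0,0,0],[0.05,0,0,0.01,0,0,0],[0.05,0,0,0.011,0,0,0],[0.05,0,0,0.011,0,0,0]]}}

```text
time: 48.55
tcp_pos: [0.5085, -0.0664, 0.0502]
tcp_rot: [0.029, 1.0, -0.001, 0.001]
contact_force: [-2.5, -0.1, 2.2]
gripper_width: 0.655
```

Contact. Release and rise, then check everything.

Emit:
{"name": "move_arm", "arguments": {"steps": [[0.07,0,0,0,0,0,0],[0.085,0,0,0,0,0,0],[0.093,0,0,0,0,0,0],[0.093,0,0,0,0,0,0],[0.093,0,0,-0.02,0,0,0],[0.093,0,0,-0.05,0,0,0],[0.093,0,0,-0.1,0,0,0],[0.093,0,0,-0.15,0,0,0],[0.093,0,0,-0.2,0,0,0],[0.093,0,0,-0.22,0,0,0]]}}

```text
time: 49.55
tcp_pos: [0.5095, -0.0665, 0.2747]
tcp_rot: [0.029, 1.0, -0.0, 0.004]
contact_force: [0.1, -0.3, 0.2]
gripper_width: 1.002
```

Emit:
{"name": "move_arm", "arguments": {"steps": [[0.093,0.02,0.05,0,0,0,0],[0.093,0.04,0.1,0,0,0,0],[0.093,0.06,0.15,0,0,0,0],[0.093,0.08,0.2,0,0,0,0],[0.093,0.085,0.25,0,0,0,0],[0.093,0.09,0.3,0,0,0,0],[0.093,0.09,0.35,0,0,0,0],[0.093,0.09,0.4,0,0,0,0],[0.093,0.09,0.4,0,0,0,0],[0.093,0.09,0.4,0,0,0,0]]}}

```text
time: 50.55
tcp_pos: [0.442, 0.3404, 0.2732]
tcp_rot: [0.027, 1.0, -0.0, 0.003]
contact_force: [0.4, -0.4, -0.2]
gripper_width: 1.0
```

```bash
python3 -c "
from fit import *
S=snap('side');T=snap('top')
cv2.imwrite('pics/c13.png',np.hstack([cv2.resize(S[130:330,180:350],(383,450)),cv2.resize(T[100:250,195:430],(415,265)) if 0 else cv2.copyMakeBorder(cv2.resize(T[100:250,195:430],(415,265)),0,185,0,0,0)])[:,:,::-1])
for c in('side','top'):
  for n,p,z in(('tall_mill',[.52,.085],0),('jar',[.509,-.066],0),('pepper_jar',[.547,-.385],.01),('salt_jar',[.498,-.306],.01)):
    r=tr(c,n);print(c,n,r and (round(r['conf'],2),np.round(r['extent']),fit(n,{c:r['mask'].astype(np.float32)},p,z)))
"; python3 go.py
```

```text
side tall_mill (0.89, array([213., 154., 230., 207.]), (array([0.52252502, 0.09535492]), np.float64(0.13228881359100342)))
side jar None
side pepper_jar (0.94, array([306., 262., 329., 305.]), (array([ 0.54917361, -0.38329376]), np.float64(0.06199204921722412)))
side salt_jar (0.71, array([275., 246., 289., 289.]), (array([ 0.49991956, -0.30434203]), np.float64(0.07088494300842285)))
top tall_mill (0.66, array([214., 126., 313., 192.]), (array([0.52 , 0.085]), np.float64(1.0)))
top jar (0.82, array([276., 199., 296., 221.]), (array([ 0.50694935, -0.06511762]), np.float64(0.18195658922195435)))
top pepper_jar (0.81, array([386., 190., 416., 207.]), (array([ 0.54698575, -0.38575374]), np.float64(0.06018650531768799)))
top salt_jar (0.59, array([365., 206., 388., 222.]), (array([ 0.49805604, -0.30717533]), np.float64(0.12622547149658203)))
tcp [0.4429 0.3374 0.274 ] x [-0.998  0.059 -0.007] z [ 0.007 -0.001 -1.   ] w 92.9 F [ 0.3 -0.2  0.2] t 51.05 q [-0.82  0.33  0.08  1.93 -0.03  0.87  0.79]
```

View pics/c13.png

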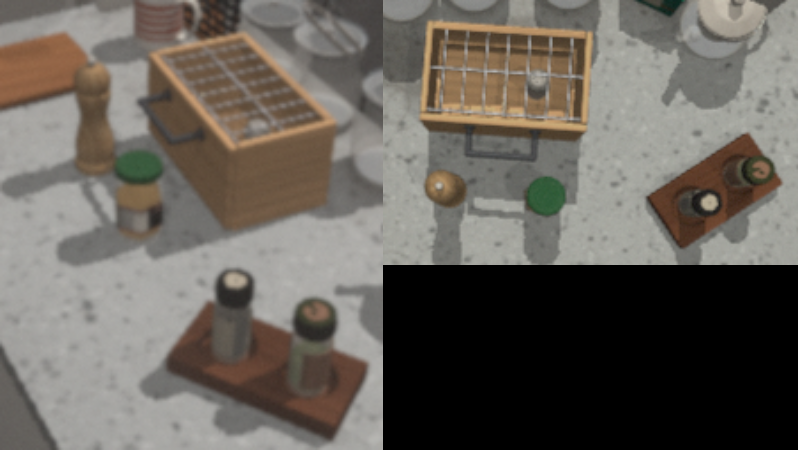

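```bash
python3 -c "
from h import *
for c,P in(('top',dict(jar=(270,196,34,30),mill=(214,192,36,34),handle=(238,180,48,16),unit=(215,108,100,60),shaker=(272,140,22,20),salt=(358,202,34,26))),('side',dict(jar=(226,190,32,54),mill=(206,152,30,62),handle=(238,168,34,28),unit=(245,140,95,60)))):
  a=cv2.cvtColor(cv2.imread(f'pics/{c}0.png'),6).astype(np.float32);b=cv2.cvtColor(snap(c),7).astype(np.float32)
  for n,(x,y,w,h) in P.items():
    t=cv2.resize(a[y:y+h,x:x+w],None,fx=5,fy=5,interpolation=2);s=cv2.resize(b[y-5:y+h+5,x-5:x+w+5],None,fx=5,fy=5,interpolation=2)
    r=cv2.minMaxLoc(cv2.matchTemplate(s,t,5));print(c,n,round(r[1],3),[(v-25)/5 for v in r[3]])
"
```

```text
top jar 0.974 [-0.4, -0.4]
top mill 0.945 [-1.4, 0.0]
top handle 0.958 [0.0, -1.2]
top unit 0.914 [0.0, -0.2]
top shaker 0.945 [0.0, -0.4]
top salt 0.982 [0.0, 0.0]
side jar 0.977 [0.0, -0.4]
side mill 0.986 [-0.6, -0.4]
side handle 0.994 [1.0, -0.2]
side unit 0.953 [0.4, -0.2]
```

```bash
python3 -c "
from station import ctrl
print(ctrl.job_done())"
```

```text
the job is handed in; nothing more can be done
None
```

I handed the job in with every step carried out, at about 51 s on the robot's clock; it gave no verdict, so what follows rests on my own checks.

I moved the jar and then the mill onto the board, pulled the drawer about 120 mm open by its handle, and set the pepper jar in the empty well. Then I pushed the drawer to its stop, stood the mill and the jar back, and moved the arm clear over the board.

**Last checks:**
- **Pepper jar:** it stands upright at about (0.547, -0.385), within about 3 mm of the estimated well centre.
- **Drawer:** it pushed against its end stop with about 12 N. The handle ended 3 to 5 mm further in than where I first gripped it. The top picture's handle patch shows the same thing, so it may have been slightly ajar at the start.
- **Jar, mill, shaker, salt jar:** comparing patches of the first and last pictures, the jar is about 1 to 2 mm off, the mill about 4 mm, the shaker about 1 mm and the salt jar shows no shift. All look upright.

**Checks that failed or disagreed:**
- In the final check the network missed the jar in the side view.
- It also took the drawer unit for the mill in the top view.
- Its side-view fit put the mill about 7 mm off in y. That fit matched poorly, and an earlier side-view fit after I set the mill down was within 3 mm of its start, so I went by the patch match.

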